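# Load the reaction arms into the transit tray and lock it

## Robot

A 6-joint arm with a two-finger parallel gripper is mounted at the origin on the work surface. World frame = base frame: x ahead of the robot, y to its left, z up, the work surface at z = 0. Lengths are in m, angles in rad, forces in N, time in s.
With the tool pointing down it reaches from about 0.225 to 0.725 m from the base axis. Payload 3.1 kg.
Tool frame: the origin (TCP) lies between the finger pads; the fingertips stand 17 mm ahead of it and the grasp point (between the pads) lies 2 mm behind it (arm.tcp_to_tips is the distance from the TCP to the fingertips, in m); z points along the fingers, y is the direction in which the jaws open and shut (so a half turn about z gives the same grasp; the last joint's range is limited). The gripper opens to 85 mm and grips with 20 to 120 N. Pads are 22 mm wide; open, the fingers measure 114 mm over their backs; the gripper's body (76 mm by 85 mm) begins 54 mm behind the grasp point. The pads swing forward as they close: fully open they stand 13 mm farther back than shut.
Start: joints at [1.216, 0.048, 0.099, 1.622, 0, 1.443], TCP at [0.118, 0.512, 0.248] pointing down, gripper open.
Joint ranges: [-2.91, 2.91], [-0.99, 1.94], [-1.21, 1.42], [-2.12, 2.29], [-1.49, 1.47], [-3.14, 3.14]. Speed limits (rad/s): [2.79, 2.79, 3.14, 3.14, 3.14, 3.14].

## Interface

Orientations are given as a unit quaternion [x, y, z, w].
In Python, from plant import arm, eyes gives the robot as it stands.
- The arm moves only by the tool step_arm, never from a script. Its argument "deltas" is a list of rows, each a list of 3 entries, a list of its own where there are three numbers: the shift along the tool's x, y, z in units of 30 mm (1.0 is 30 mm), then the turn about the tool's z in units of 6 degrees (1.0 is 6 degrees), then the opening in per cent of the stroke, from 0 (shut) to 100 (fully open). In form: [[[x, y, z], turn, gripper], ...]. A call has 1 to 10 rows; each row shifts and turns the commanded pose from where the row before left it, along the tool's axes as they then stand; what a row does not reach is not made up. A row lasts 1/12 s, in which the tool goes at most 41.7 mm and 7.16 degrees, less where a joint would pass 70% of its speed; a pose out of reach is approached as far as the arm can. A call is refused whole if a number of a shift passes 1 or a number of a turn 1, either way. A call with a gripper value outside its range is refused whole. The fingers move at their own pace and stop on an object; "grip_force" is the grip in N (left out, the last holds). Time passes only in rows, so rows that do not move let the fingers close. It gives the time, the measured TCP pose, the force and the opening at its end, in the units of the state.
- arm.get_obs(): the state, without advancing time (a new reading comes with each control period).
- eyes.snapshot(name): name is "scene" or "top"; returns a dict with "img" (384x512x3 uint8, blue, green, red), "K" (3x3 intrinsics, pixels), "R" (3x3) and "t" (3): a world point X has camera coordinates R X + t. Camera axes: x right, y down, z forward; pixel columns grow to the right and rows downward; lengths in m; the calibration is good to about 2 mm. A picture is of the moment at which its call begins. There is no depth.
- arm.finish_job(): hands the job in, once; it reports no verdict.
The state is a dict: "time": time; "q": joint angles; "qvel": joint speeds; "joint_efforts": joint torques, N m; "ee_pos": TCP position; "tool_rot": TCP orientation; "wrist_force": force on the tool from outside, world axes, zero at the start; "torque": the same for the moment, N m; "opening": finger opening in m.
Only numpy, scipy, OpenCV 4.12 (cv2) and the standard library are available. Lean on these libraries where they do the work, as an engineer would, in place of code of your own. Each camera call takes 0.05 s, during which the arm holds its last target.

## Task

Put every loose reaction arm in the transit tray, one to a slot, lying flat and right way up, all with the black foot block at the tray's yellow rail. Once all are loaded, fit the yellow T-handle key fully down on the lock's square shaft and turn it clockwise until the red catch reaches its stop across the tray wall; then take the key off and stand it back upright on its green pad, and leave the other things on the bench alone.

Things in the scene. Friction and masses are not known exactly. Their poses are not given: they have to be found in the camera images.
- tray: Grey tray with blue side walls, fixed, 164 x 310 mm. Origin under its centre at bench level, z up. Floor 6 mm above the bench. Five slots run along its x, centred at y = -120, -60, 0, 60, 120 mm, each 54 mm wide, 140 mm long, between ribs whose tops are 16 mm above the bench; side walls 18 mm high.
- rail_yellow: Yellow end rail of the tray, 12 mm thick (its x), 294 mm long (its y), top 26 mm above the bench. Origin under its centre, 76 mm from the tray's centre along the tray's +x or -x: it may be at either end of the slots.
- rail_blue: The same rail in blue at the opposite end of the slots.
- arm1_c (a point): Reaction arm (may be absent): olive round hub, black bar, black foot block; 110 mm long, 40 mm high, 0.35 kg, starts right way up. Point: middle of the bar, 20 mm above the underside, near the centre of mass; x along the bar to the foot, z up. Bar 24 mm wide, 12 to 40 mm above the underside, free to grip 24 mm either way along x. Hub 40 mm across, axis at x = -44; foot x = 24 to 46, 40 mm wide.
- arm1_foot (a point): Centre of the foot block of arm1, 35 mm from arm1_c along its x, same axes.
- arm2_c (a point): Reaction arm (may be absent): olive round hub, black bar, black foot block; 110 mm long, 40 mm high, 0.35 kg, starts right way up. Point: middle of the bar, 20 mm above the underside, near the centre of mass; x along the bar to the foot, z up. Bar 24 mm wide, 12 to 40 mm above the underside, free to grip 24 mm either way along x. Hub 40 mm across, axis at x = -44; foot x = 24 to 46, 40 mm wide.
- arm2_foot (a point): Centre of the foot block of arm2, 35 mm from arm2_c along its x, same axes.
- arm3_c (a point): Reaction arm (may be absent): olive round hub, black bar, black foot block; 110 mm long, 40 mm high, 0.35 kg, starts right way up. Point: middle of the bar, 20 mm above the underside, near the centre of mass; x along the bar to the foot, z up. Bar 24 mm wide, 12 to 40 mm above the underside, free to grip 24 mm either way along x. Hub 40 mm across, axis at x = -44; foot x = 24 to 46, 40 mm wide.
- arm3_foot (a point): Centre of the foot block of arm3, 35 mm from arm3_c along its x, same axes.
- arm4_c (a point): Reaction arm (may be absent): olive round hub, black bar, black foot block; 110 mm long, 40 mm high, 0.35 kg, starts right way up. Point: middle of the bar, 20 mm above the underside, near the centre of mass; x along the bar to the foot, z up. Bar 24 mm wide, 12 to 40 mm above the underside, free to grip 24 mm either way along x. Hub 40 mm across, axis at x = -44; foot x = 24 to 46, 40 mm wide.
- arm4_foot (a point): Centre of the foot block of arm4, 35 mm from arm4_c along its x, same axes.
- arm5_c (a point): Reaction arm (may be absent): olive round hub, black bar, black foot block; 110 mm long, 40 mm high, 0.35 kg, starts right way up. Point: middle of the bar, 20 mm above the underside, near the centre of mass; x along the bar to the foot, z up. Bar 24 mm wide, 12 to 40 mm above the underside, free to grip 24 mm either way along x. Hub 40 mm across, axis at x = -44; foot x = 24 to 46, 40 mm wide.
- arm5_foot (a point): Centre of the foot block of arm5, 35 mm from arm5_c along its x, same axes.
- key_grip (a point): Yellow T-handle key, 0.4 kg, starting upright on the green pad: a 56 x 56 mm yellow block 42 mm high with a square bore from below, and on top a black grip bar 64 mm long (x), 20 mm wide (y), 28 mm high (49 to 77 mm above the underside). This point is the middle of the grip bar, 63 mm above the underside.
- key_bore (a point): Centre of the key's underside, at the mouth of the square bore: bore 23 mm wide, sides along the key's x and y, 36 mm deep.
- shaft (a point): Upright steel square shaft of the tray lock: point on its axis at its foot, on the collar where the key's underside rests, 36 mm above the bench. 20 mm wide, sides along this point's x and y (they turn with it), 25 mm high, then 5 mm more at 15 mm width. x points along the red catch. Fixed blue housing 70 x 66 mm, 205 mm from the tray's centre on its -y side.
- key_pad: Green square pad, fixed flat on the bench, 84 x 84 mm, 4 mm thick: the key's parking place. Origin under its centre at bench level.
- catch (a joint): Angle of the shaft and its red catch (64 mm long from the axis). 0 to 1.4 rad, growing clockwise as seen from above; at 1.4 it meets its stop with the catch square across the tray's side wall. Friction 0.1 N m; it stays where it is left.
- oil_bottle: Bystander: white bottle 56 mm across, 100 mm tall. Origin at its underside or middle; leave it alone.
- grease_tin: Bystander: bare metal tin 70 mm across, 60 mm tall. Origin at its underside or middle; leave it alone.
- screwdriver: Bystander: screwdriver lying flat. Origin at its underside or middle; leave it alone.
- spanner: Bystander: open-ended spanner lying flat. Origin at its underside or middle; leave it alone.
- test_weight: Bystander: brass weight 60 mm across, 75 mm tall. Origin at its underside or middle; leave it alone.
- yellow_sleeve: Bystander: short yellow tube standing on end, 60 mm across, 75 mm tall. Origin at its underside or middle; leave it alone.
Not all that is in view belongs to the job. Of the things like the key_pad, leave any that is brown; of the rest the larger one is meant. Leave any purple look-alike of the part that bears arm2_c alone.

How it is judged:
By the outcome, as a careful person would: the job done as asked, in the order asked, and still so for the second after the job is handed in, with the robot touching nothing.
Of arm1, arm2, arm3, arm4, arm5 only 3 to 5 are there at a start; the rules pass over those that are not, and their reading is None.
At some moment in a run one of arm1, arm2, arm3, arm4, arm5 may be knocked a few centimetres aside while the robot is not near it.
Once in a run the grip may slacken for a moment while it holds something.
It also fails if it takes over 210 s, if anything falls off the work surface, if the arm or the gripper's body presses on something with over 40 N, if the wrist force passes 120 N, or if a joint passes its speed limit or range.

## Working session

There is one attempt and no reset: what is moved stays moved. The work goes in short steps, Python scripts to look and compute and a tool call to move; the robot and the scene stay as the last step left them, time stands still between calls to the robot, and variables do not carry over. Pictures are saved under pics/ and viewed, and the job is handed in when it is done.

Besides the shell and the picture viewer there is one more tool, called after "Request:" as a command line: name --argument value ..., lists and objects as JSON in quotes. step_arm: Moves the arm, as the interface text tells. Its arguments: {"type":"object","properties":{"deltas":{"type":"array"},"grip_force":{"type":"number"}},"required":["deltas"]}

```bash
ls; mkdir -p pics
python3 - <<'E'
from plant import arm, eyes
import cv2
print(arm.get_obs())
for n in ("scene","top"):
    s=eyes.snapshot(n); cv2.imwrite(f"pics/{n}0.png",s["img"]); print(n,s["K"],s["R"],s["t"])
E
```

```text
pics
{'time': 0.0, 'q': array([ 1.21618990e+00,  4.87570434e-02,  9.75570063e-02,  1.62199849e+00,
       -3.47288354e-05,  1.44299360e+00]), 'qvel': array([ 0.00131562,  0.00048936,  0.00011616, -0.00124303,  0.00062116,
       -0.00226973]), 'joint_efforts': array([ 1.19337619e-04, -3.38779700e+01,  3.20015216e+01,  2.01613078e-02,
       -1.28218535e-04, -2.68392535e-07]), 'ee_pos': array([0.11787272, 0.51099599, 0.24709338]), 'tool_rot': array([ 1.13158845e-01,  9.93576184e-01, -1.17047853e-03, -2.70048382e-04]), 'wrist_force': array([-0.54420978,  0.70002627,  0.31482274]), 'torque': array([0.05173969, 0.02184037, 0.01116049]), 'opening': 0.08547982152032302}
scene [[373.21406607   0.         257.70061161]
 [  0.         373.21406607 194.94223998]
 [  0.           0.           1.        ]] [[ 0.50609606  0.86214231  0.02402955]
 [ 0.47749149 -0.25687847 -0.84024718]
 [-0.71823997  0.4367197  -0.54167079]] [-0.30759383 -0.195188    1.92353968]
top [[356.66825507   0.         255.88198196]
 [  0.         356.66825507 195.17119698]
 [  0.           0.           1.        ]] [[ 0.01649076 -0.99986279  0.00156548]
 [-0.97226817 -0.0164009  -0.23329299]
 [ 0.23328666  0.00232511 -0.97240523]] [0.0518868  0.54476554 1.13125795]
```

View pics/scene0.png

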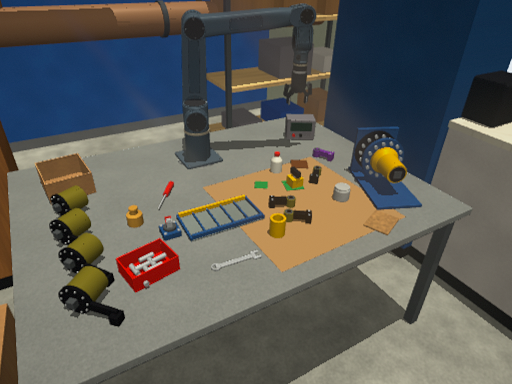

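View pics/top0.png

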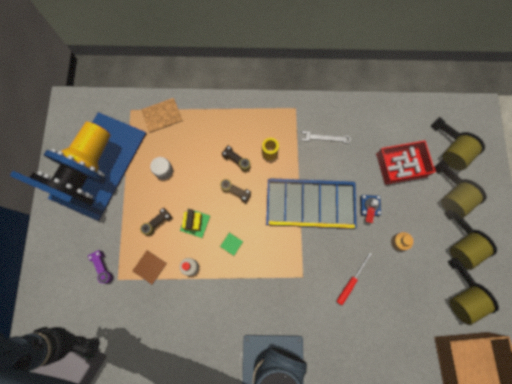

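```bash
cat > h.py <<'E'
import numpy as np, cv2
from plant import arm, eyes
def ray(s,u,v,z):
    K,R,t=map(np.array,(s["K"],s["R"],s["t"]))
    C=-R.T@t; d=R.T@np.linalg.inv(K)@np.array([u,v,1.])
    return C+d*(z-C[2])/d[2]
def proj(s,X):
    K,R,t=map(np.array,(s["K"],s["R"],s["t"]))
    p=K@(R@np.array(X,float)+t); return p[:2]/p[2]
def crop(s,u0,u1,v0,v1,k,name):
    im=cv2.resize(s["img"][v0:v1,u0:u1],None,fx=k,fy=k,interpolation=cv2.INTER_CUBIC)
    cv2.imwrite("pics/"+name,im)
def rect(s,mask,z):
    """contours of mask -> points on plane z"""
    cs,_=cv2.findContours(mask.astype(np.uint8),cv2.RETR_EXTERNAL,cv2.CHAIN_APPROX_NONE)
    out=[]
    for c in sorted(cs,key=cv2.contourArea,reverse=True):
        P=np.array([ray(s,*p[0],z)[:2] for p in c]); out.append((cv2.contourArea(c),c,P))
    return out
E
python3 - <<'E'
from h import *
s=eyes.snapshot("top"); crop(s,80,280,130,290,4,"t1.png"); crop(s,255,415,160,260,5,"t2.png")
s=eyes.snapshot("scene"); crop(s,240,360,140,240,6,"s1.png"); crop(s,110,270,180,250,5,"s2.png")
E
```

```text
(no output)
```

View pics/t1.png

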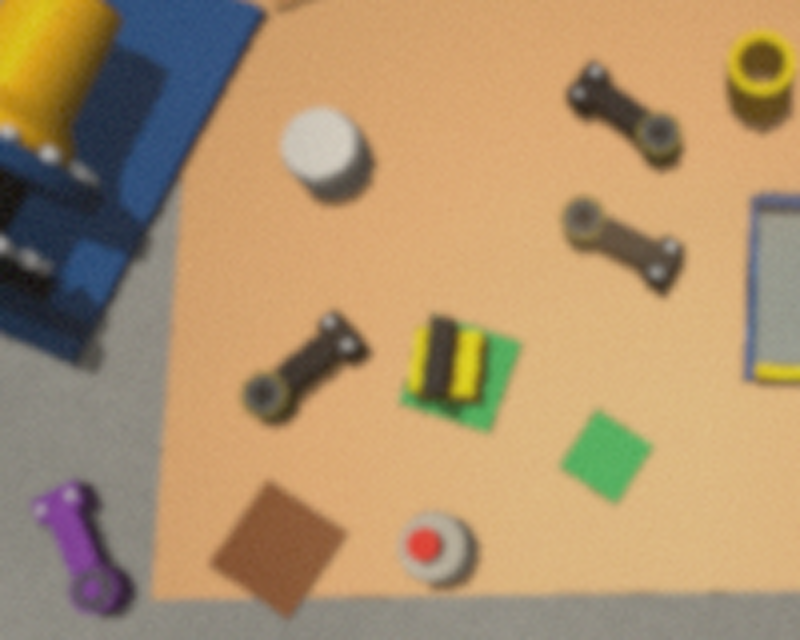

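View pics/t2.png

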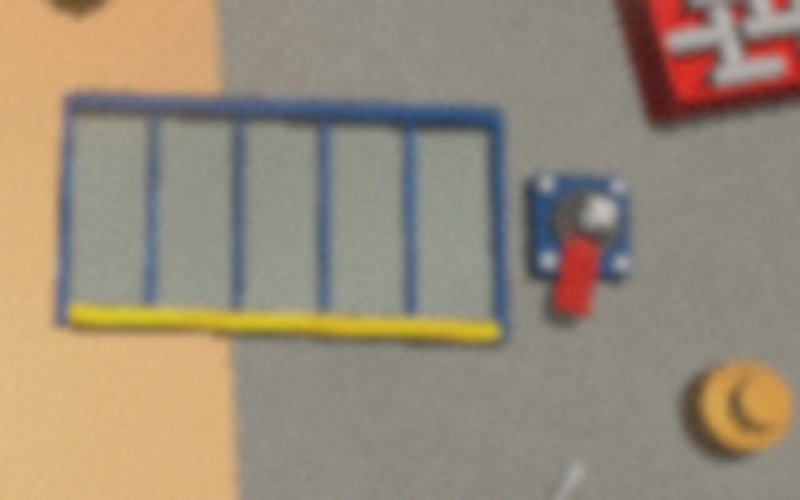

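View pics/s1.png

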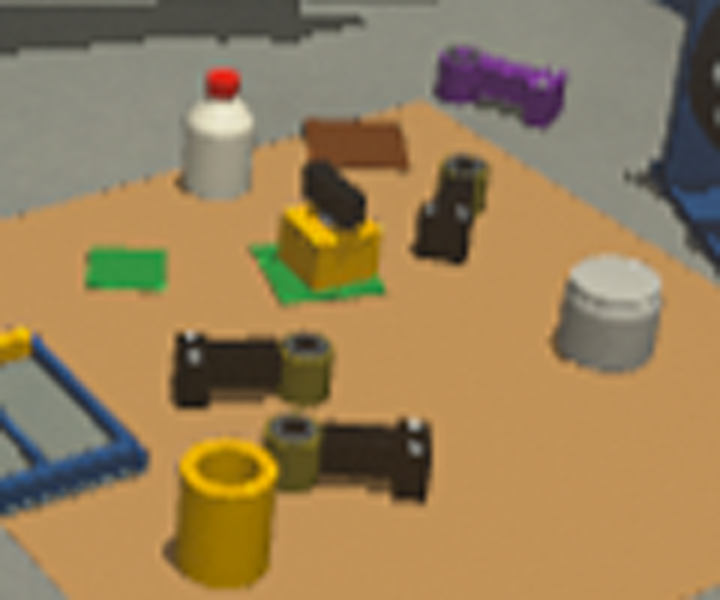

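View pics/s2.png

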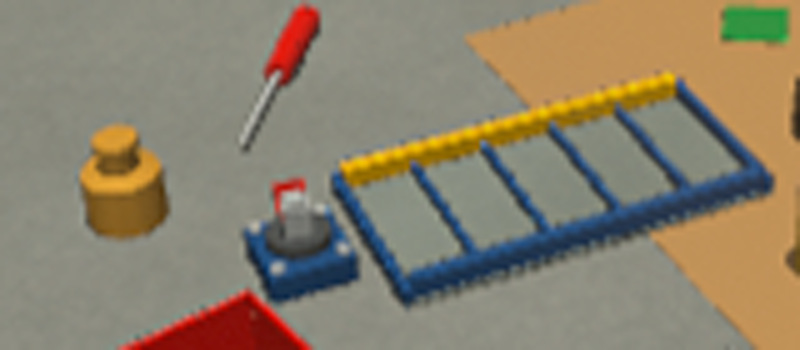

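Run:
```python
from h import *
s=eyes.snapshot("top"); c=eyes.snapshot("scene")
print("cam", -np.array(s["R"]).T@np.array(s["t"]))
def T(x,y,z=.04,o=(80,130),k=4): return ray(s,o[0]+(x+.5)/k-.5,o[1]+(y+.5)/k-.5,z)
def S(x,y,z=.04,o=(240,140),k=6): return ray(c,o[0]+(x+.5)/k-.5,o[1]+(y+.5)/k-.5,z)
arms={"A":[(660,135),(597,72),(578,92)],"B":[(584,216),(672,246),(658,270)],"C":[(266,392),(331,322),(349,345)]}
arms_s={"A":[(294,426),(414,426),(416,441)],"B":[(306,344),(190,339),(194,353)],"C":[(464,163),(436,208),(462,210)]}
for F,D in((T,arms),(S,arms_s)):
  for n,(h,a,b) in D.items():
    h=F(*h)[:2]; f=(F(*a)[:2]+F(*b)[:2])/2; d=f-h; L=np.hypot(*d); d/=L
    print(n,"hub",h.round(4),"foot",f.round(4),"len",L.round(4),"yaw",np.degrees(np.arctan2(d[1],d[0])).round(1),"c",(h+d*.044).round(4))
# tray: outline of blue+yellow
im=s["img"]; hsv=cv2.cvtColor(im,cv2.COLOR_BGR2HSV)
y=cv2.inRange(hsv,(20,150,120),(35,255,255)); y[:, :255]=0; y[:200]=0;
P=np.argwhere(y[:,255:360]>0); 
u,v=P[:,1]+255.,P[:,0].astype(float)
print("yellow px",len(P),u.min(),u.max(),v.min(),v.max())
W=np.array([ray(s,a,b,.026)[:2] for a,b in zip(u,v)])
r=cv2.minAreaRect(W.astype(np.float32)*1000); print("yellow rect mm",r); print(cv2.boxPoints(r))
# red catch
red=cv2.inRange(hsv,(0,150,120),(8,255,255))|cv2.inRange(hsv,(172,150,120),(180,255,255))
red[:,:360]=0; red[:,385:]=0; red[:190]=0; red[240:]=0
W=np.array([ray(s,b,a,.045)[:2] for a,b in np.argwhere(red>0)])
print(cv2.minAreaRect(W.astype(np.float32)*1000))
print("tray corners", [T(*p,z=.018,o=(255,160),k=5).round(4)[:2] for p in [(66,95),(500,108),(505,338),(57,325)]])
print("shaft top",T(600,210,z=.066,o=(255,160),k=5), S(298,197,z=.066,o=(110,180),k=5))
print("housing",[T(*p,z=.03,o=(255,160),k=5).round(4)[:2] for p in [(530,175),(630,178),(628,280),(528,275)]])
# green pads
g=cv2.inRange(hsv,(45,100,80),(80,255,255))
for a,ct,P in rect(s,g,.004)[:2]: r=cv2.minAreaRect(P.astype(np.float32)*1000);print("green",a,r)
```

```text
cam [0.26489515 0.05818403 1.2270499 ]
A hub [0.6634 0.1023] foot [0.7114 0.1674] len 0.0809 yaw 53.6 c [0.6895 0.1377]
B hub [0.5889 0.166 ] foot [0.5528 0.0953] len 0.0794 yaw -117.0 c [0.5689 0.1268]
C hub [0.4318 0.4266] foot [0.4825 0.3685] len 0.0771 yaw -48.9 c [0.4607 0.3934]
A hub [0.6654 0.1062] foot [0.7103 0.1714] len 0.0792 yaw 55.4 c [0.6903 0.1424]
B hub [0.5876 0.1695] foot [0.5521 0.0984] len 0.0795 yaw -116.5 c [0.5679 0.1302]
C hub [0.4294 0.4315] foot [0.483  0.3751] len 0.0778 yaw -46.5 c [0.4597 0.3996]
yellow px 293 269.0 353.0 221.0 227.0
yellow rect mm ((453.7270202636719, -127.70005798339844), (285.39862060546875, 13.161879539489746), 88.5962142944336)
[[ 443.65216  -270.1953  ]
 [ 456.81012  -270.51776 ]
 [ 463.80188    14.795197]
 [ 450.64392    15.117645]]
((487.6681823730469, -324.0509948730469), (21.63542366027832, 48.44993209838867), 73.26126861572266)
tray corners [array([0.6157, 0.0201]), array([ 0.6114, -0.2856]), array([ 0.4483, -0.2812]), array([0.4521, 0.0248])]
shaft top [ 0.52807126 -0.33527318  0.066     ] [ 0.53062786 -0.33117792  0.066     ]
housing [array([ 0.5602, -0.3006]), array([ 0.5592, -0.3696]), array([ 0.4877, -0.3636]), array([ 0.49  , -0.2956])]
green 241.0 ((386.8184509277344, 142.47987365722656), (55.40879440307617, 55.30387496948242), 57.81175231933594)
green 148.5 ((456.5986328125, 270.1523742675781), (78.36447143554688, 79.93851470947266), 72.20172882080078)
```

```bash
cat >> h.py <<'E'
from scipy.spatial.transform import Rotation as Rn
def state():
    o=arm.get_obs(); R=Rn.from_quat(o["tool_rot"]).as_matrix()
    return o,np.degrees(np.arctan2(R[1,0],R[0,0])),R
def plan(x,y,z,phi=None,ccw=None):
    """turn first (tool z), then shift in the tool axes after the turn; prints totals in move units"""
    o,p,R=state()
    phi=p if phi is None else phi
    d=(phi-p+180)%360-180
    q6=np.degrees(o["q"][5])-d
    q6t=q6+0
    print("t %.2f"%o["time"],"pos",o["ee_pos"].round(4),"phi %.2f"%p,"open %.4f"%o["opening"],"F",o["wrist_force"].round(1),"T",o["torque"].round(2),"tilt",np.degrees(np.arccos(-R[2,2])).round(2))
    R2=Rn.from_euler("z",d,degrees=True).as_matrix()@R
    v=R2.T@(np.array([x,y,z])-o["ee_pos"])/.03
    print("turn units %.2f (q6->%.0f + dq1)  shift units %s  max %.1f rows"%(-d/6,q6,v.round(2),abs(v).max()))
E
python3 -c "
from h import *
plan(.690,.140,.15,54.5)"
```

```text
t 0.30 pos [0.118  0.5114 0.2479] phi 167.00 open 0.0853 F [-0.1  0.5  0.6] T [ 0.02  0.03 -0.01] tilt 0.05
turn units 18.75 (q6->195 + dq1)  shift units [ 0.99 22.71  3.24]  max 22.7 rows
```

```bash
python3 -c "
from h import *
plan(.66,.140,.20)"
```

```text
t 0.30 pos [0.118  0.5114 0.2479] phi 167.00 open 0.0853 F [-0.1  0.5  0.6] T [ 0.02  0.03 -0.01] tilt 0.05
turn units -0.00 (q6->83 + dq1)  shift units [-20.39  -8.     1.6 ]  max 20.4 rows
```

Request:
step_arm --deltas '[[[-0.97,-0.38,0.08],0,60],[[-0.97,-0.38,0.08],0,60],[[-0.97,-0.38,0.08],0,60],[[-0.97,-0.38,0.08],0,60],[[-0.97,-0.38,0.08],0,60],[[-0.97,-0.38,0.08],0,60],[[-0.97,-0.38,0.08],0,60],[[-0.97,-0.38,0.08],0,60],[[-0.97,-0.38,0.08],0,60],[[-0.97,-0.38,0.08],0,60]]'

```text
time: 1.13
ee_pos: [0.3771, 0.334, 0.2242]
tool_rot: [0.113, 0.994, 0.0, 0.0]
wrist_force: [0.1, 0.5, 0.0]
opening: 0.0514
```

Request:
step_arm --deltas '[[[-0.97,-0.38,0.08],0,60],[[-0.97,-0.38,0.08],0,60],[[-0.97,-0.38,0.08],0,60],[[-0.97,-0.38,0.08],0,60],[[-0.97,-0.38,0.08],0,60],[[-0.97,-0.38,0.08],0,60],[[-0.97,-0.38,0.08],0,60],[[-0.97,-0.38,0.08],0,60],[[-0.97,-0.38,0.08],0,60],[[-0.97,-0.38,0.08],0,60]]'

```text
time: 1.97
ee_pos: [0.635, 0.1574, 0.1999]
tool_rot: [0.113, 0.994, 0.0, -0.0]
wrist_force: [0.6, 0.3, 1.0]
opening: 0.0511
```

Request:
step_arm --deltas '[[[0,0,0],1,60],[[0,0,0],1,60],[[0,0,0],1,60],[[0,0,0],1,60],[[0,0,0],1,60],[[0,0,0],1,60],[[0,0,0],1,60],[[0,0,0],1,60],[[0,0,0],1,60]]'

```text
time: 2.72
ee_pos: [0.6338, 0.1585, 0.2]
tool_rot: [0.554, 0.832, -0.0, -0.0]
wrist_force: [-0.3, -0.6, -0.5]
opening: 0.0512
```

Request:
step_arm --deltas '[[[0,0,0],1,60],[[0,0,0],1,60],[[0,0,0],1,60],[[0,0,0],1,60],[[0,0,0],1,60],[[0,0,0],1,60],[[0,0,0],1,60],[[0,0,0],1,60],[[0,0,0],1,60],[[0,0,0],0.75,60]]'

```text
time: 3.55
ee_pos: [0.6338, 0.1585, 0.2]
tool_rot: [0.89, 0.456, -0.0, -0.0]
wrist_force: [0.0, 0.1, -0.3]
opening: 0.0515
```

Run:
```python
from h import *
plan(.690,.140,.10,54.5)
s=eyes.snapshot("top"); crop(s,180,310,130,240,5,"t3.png")
s=eyes.snapshot("scene"); crop(s,240,360,140,240,6,"s3.png")
```

```text
t 3.55 pos [0.6338 0.1585 0.2   ] phi 54.23 open 0.0515 F [ 0.   0.1 -0.3] T [ 0.1   0.   -0.01] tilt 0.03
turn units -0.04 (q6->134 + dq1)  shift units [0.59 1.88 3.33]  max 3.3 rows
```

View pics/s3.png

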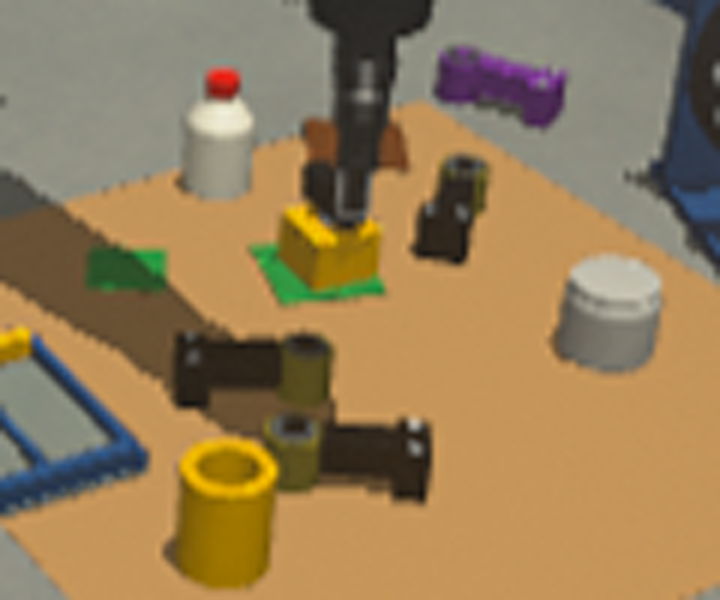

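View pics/t3.png

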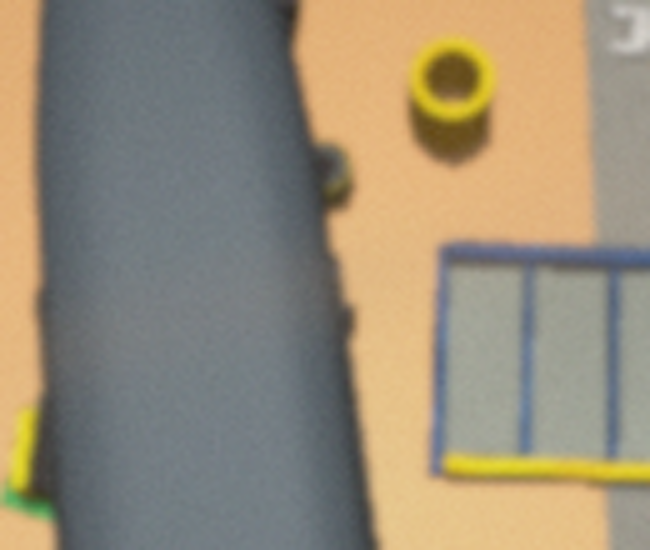

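Request:
step_arm --deltas '[[[0.2,0.63,0.4],0,60],[[0.2,0.63,0.4],0,60],[[0.19,0.62,0.4],0,60],[[0,0,0.8],0,60],[[0,0,0.8],0,60],[[0,0,0.8],0,60],[[0,0,0.8],0,60],[[0,0,0.8],0,60],[[0,0,0.3],0,60],[[0,0,0],0,60]]' --grip_force 60

```text
time: 4.48
ee_pos: [0.6871, 0.1399, 0.0309]
tool_rot: [0.889, 0.459, -0.004, -0.001]
wrist_force: [-1.3, 0.9, -0.2]
opening: 0.051
```

Run:
```python
from h import *
plan(.690,.140,.028,54.5)
s=eyes.snapshot("scene"); crop(s,240,360,140,240,6,"s4.png")
```

```text
t 4.48 pos [0.6871 0.1399 0.0309] phi 54.58 open 0.0510 F [-1.3  0.9 -0.2] T [ 0.01  0.05 -0.01] tilt 0.45
turn units 0.01 (q6->132 + dq1)  shift units [0.06 0.08 0.1 ]  max 0.1 rows
```

View pics/s4.png

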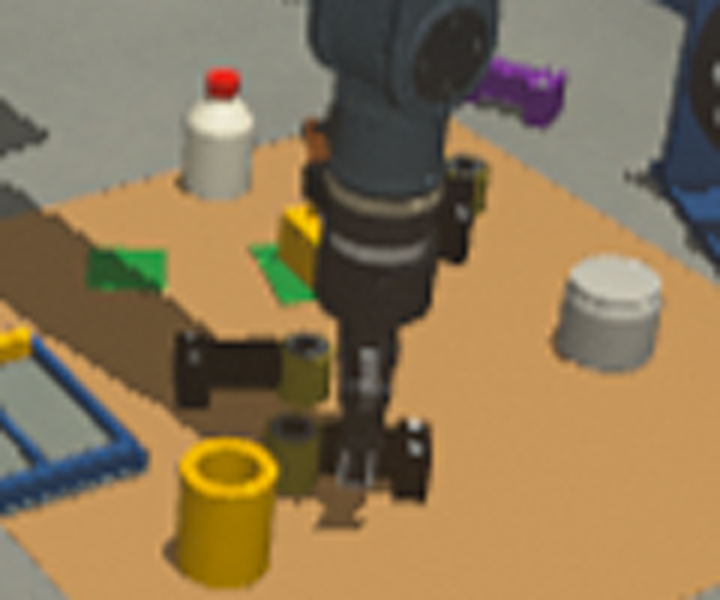

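Fingers straddle the bar midway between hub and foot. Close.

Request:
step_arm --deltas '[[[0,0,0],0,0],[[0,0,0],0,0],[[0,0,0],0,0],[[0,0,0],0,0],[[0,0,0],0,0],[[0,0,0],0,0],[[0,0,0],0,0],[[0,0,0],0,0]]' --grip_force 80

```text
time: 5.2
ee_pos: [0.6918, 0.1405, 0.0386]
tool_rot: [0.889, 0.458, 0.002, 0.001]
wrist_force: [-0.8, 0.5, 6.8]
opening: 0.0226
```

Request:
step_arm --deltas '[[[0,0,-0.4],0,0],[[0,0,-0.8],0,0],[[0,0,-0.8],0,0],[[0,0,-0.8],0,0],[[0,0,-0.8],0,0],[[0,0,-0.8],0,0],[[0,0,-0.4],0,0]]'

```text
time: 5.78
ee_pos: [0.6907, 0.1401, 0.1828]
tool_rot: [0.889, 0.458, 0.001, 0.001]
wrist_force: [0.4, -0.4, -4.2]
opening: 0.0228
```

Run:
```python
from h import *
cx,cy=.5319,-.1285
for yy in (.12,.06,0):
    a=np.radians(-1.4); c,s_=np.cos(a),np.sin(a)
    for lx in (-.012,): print("slot",yy,(cx+c*lx-s_*yy,cy+s_*lx+c*yy))
plan(.5226,-.1285+.12,.16,178.6)
plan(.5226,-.1285+.12,.16)
```

```text
slot 0.12 (np.float64(0.5228354435009442), np.float64(-0.008242635088426209))
slot 0.06 (np.float64(0.5213695128117851), np.float64(-0.06822472447529719))
slot 0 (np.float64(0.5199035821226259), np.float64(-0.12820681386216817))
t 5.78 pos [0.6907 0.1401 0.1828] phi 54.50 open 0.0228 F [ 0.4 -0.4 -4.2] T [ 0.05 -0.08  0.03] tilt 0.19
turn units -20.68 (q6->7 + dq1)  shift units [ 5.48 -5.09  0.76]  max 5.5 rows
t 5.78 pos [0.6907 0.1401 0.1828] phi 54.50 open 0.0228 F [ 0.4 -0.4 -4.2] T [ 0.05 -0.08  0.03] tilt 0.19
turn units -0.00 (q6->132 + dq1)  shift units [-7.29 -1.69  0.74]  max 7.3 rows
```

Request:
step_arm --deltas '[[[0,0,0],-1,0],[[0,0,0],-1,0],[[0,0,0],-1,0],[[0,0,0],-1,0],[[0,0,0],-1,0],[[0,0,0],-1,0],[[0,0,0],-1,0],[[0,0,0],-1,0],[[0,0,0],-1,0],[[0,0,0],-1,0]]'

```text
time: 6.62
ee_pos: [0.6893, 0.14, 0.1782]
tool_rot: [0.539, 0.842, -0.001, -0.001]
wrist_force: [0.4, 0.0, -4.1]
opening: 0.022
```

Request:
step_arm --deltas '[[[0,0,0],-1,0],[[0,0,0],-1,0],[[0,0,0],-1,0],[[0,0,0],-1,0],[[0,0,0],-1,0],[[0,0,0],-1,0],[[0,0,0],-1,0],[[0,0,0],-1,0],[[0,0,0],-1,0],[[0,0,0],-1,0]]'

```text
time: 7.45
ee_pos: [0.6893, 0.14, 0.1782]
tool_rot: [0.045, 0.999, -0.0, -0.001]
wrist_force: [-0.5, 0.9, -4.6]
opening: 0.0222
```

Request:
step_arm --deltas '[[[0.8,-0.73,0.1],-0.68,0],[[0.78,-0.73,0.1],0,0],[[0.78,-0.73,0.1],0,0],[[0.78,-0.73,0.1],0,0],[[0.78,-0.73,0.1],0,0],[[0.78,-0.73,0.1],0,0],[[0.78,-0.73,0.1],0,0],[[0,0,0],0,0],[[0,0,0],0,0]]'

```text
time: 8.2
ee_pos: [0.5181, -0.008, 0.157]
tool_rot: [0.014, 1.0, 0.0, -0.002]
wrist_force: [0.0, 1.6, -3.8]
opening: 0.0222
```

Run:
```python
from h import *
plan(.5226,-.1285+.12,.10,178.6)
s=eyes.snapshot("scene"); crop(s,150,290,140,260,5,"s5.png")
s=eyes.snapshot("top"); crop(s,180,380,130,260,4,"t5.png")
```

```text
t 8.20 pos [ 0.5181 -0.008   0.157 ] phi 178.45 open 0.0222 F [ 0.   1.6 -3.8] T [-0.02 -0.08  0.01] tilt 0.21
turn units -0.03 (q6->-7 + dq1)  shift units [-0.16 -0.01  1.9 ]  max 1.9 rows
```

View pics/s5.png

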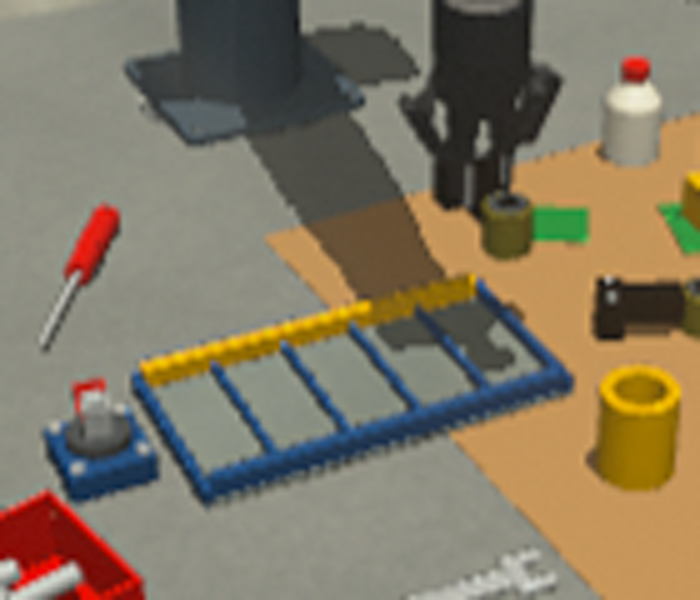

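View pics/t5.png

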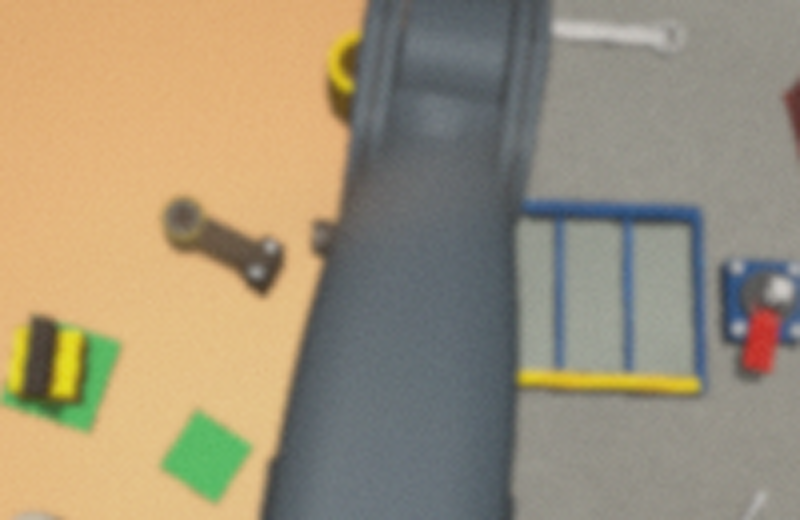

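Run:
```python
from h import *
c=eyes.snapshot("scene"); 
S=lambda x,y,z:ray(c,150+(x+.5)/5-.5,140+(y+.5)/5-.5,z)
for z in(.15,.16,.17): print(S(508,203,z))
for p in [(572,375),(207,490),(137,380)]: print(S(*p,.018).round(4))
for p in [(478,277),(145,368)]: print(S(*p,.026).round(4))
```

```text
[ 0.55265766 -0.00101572  0.15      ]
[ 0.56731512 -0.00950168  0.16      ]
[ 0.58197257 -0.01798765  0.17      ]
[0.6164 0.0234 0.018 ]
[ 0.6117 -0.2828  0.018 ]
[ 0.4593 -0.2799  0.018 ]
[0.4662 0.0208 0.026 ]
[ 0.4579 -0.2721  0.026 ]
```

Request:
step_arm --deltas '[[[0.1,-0.03,0.5],0,0],[[0,0,0.7],0,0],[[0,0,0.7],0,0],[[0,0,0.7],0,0],[[0,0,0.5],0,0],[[0,0,0.2],0,0],[[0,0,0.1],0,0],[[0,0,0],0,0]]'

```text
time: 9.02
ee_pos: [0.518, -0.0076, 0.0562]
tool_rot: [0.012, 1.0, 0.0, -0.0]
wrist_force: [-0.5, -0.8, -4.0]
opening: 0.022
```

Run:
```python
from h import *
plan(.515,-.009,.046,179)
s=eyes.snapshot("scene"); crop(s,150,290,140,260,5,"s6.png")
```

```text
t 9.02 pos [ 0.518  -0.0076  0.0562] phi 178.63 open 0.0220 F [-0.5 -0.8 -4. ] T [-0.01 -0.01 -0.04] tilt 0.01
turn units -0.06 (q6->-7 + dq1)  shift units [ 0.1  -0.05  0.34]  max 0.3 rows
```

View pics/s6.png

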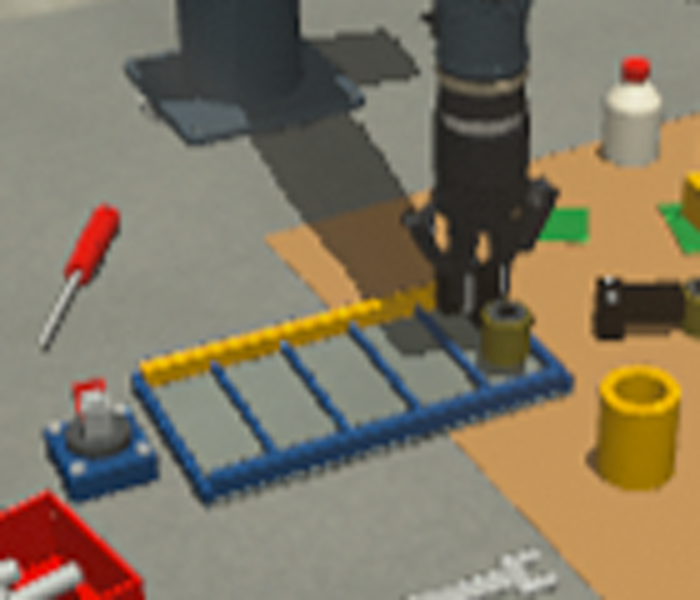

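Request:
step_arm --deltas '[[[0.1,-0.03,0.1],0,0],[[0,0,0.1],0,0],[[0,0,0.1],0,0],[[0,0,0],0,0]]'

```text
time: 9.4
ee_pos: [0.5142, -0.0089, 0.0471]
tool_rot: [0.012, 1.0, 0.0, -0.0]
wrist_force: [-0.0, 0.2, -4.6]
opening: 0.0223
```

Request:
step_arm --deltas '[[[0,0,0.08],0,0],[[0,0,0.05],0,0],[[0,0,0],0,0]]'

```text
time: 9.65
ee_pos: [0.5149, -0.009, 0.0446]
tool_rot: [0.012, 1.0, -0.0, 0.001]
wrist_force: [-2.0, 0.5, 1.9]
opening: 0.022
```

Request:
step_arm --deltas '[[[0,0,0],0,50],[[0,0,0],0,50],[[0,0,0],0,50],[[0,0,-0.5],0,50],[[0,0,-0.9],0,50],[[0,0,-0.9],0,50],[[0,0,-0.9],0,50],[[0,0,-0.6],0,50]]'

```text
time: 10.32
ee_pos: [0.5158, -0.009, 0.1607]
tool_rot: [0.012, 1.0, -0.0, 0.002]
wrist_force: [0.8, -0.2, 0.2]
opening: 0.0428
```

Run:
```python
from h import *
plan(.5685,.1285,.16)
plan(.5685,.1285,.16,-117)
s=eyes.snapshot("scene"); crop(s,150,310,140,260,5,"s7.png")
```

```text
t 10.32 pos [ 0.5158 -0.009   0.1607] phi 178.58 open 0.0428 F [ 0.8 -0.2  0.2] T [ 0.01 -0.06 -0.01] tilt 0.26
turn units -0.00 (q6->-7 + dq1)  shift units [-1.64  4.63  0.03]  max 4.6 rows
t 10.32 pos [ 0.5158 -0.009   0.1607] phi 178.58 open 0.0428 F [ 0.8 -0.2  0.2] T [ 0.01 -0.06 -0.01] tilt 0.26
turn units -10.74 (q6->-71 + dq1)  shift units [-4.88  0.52  0.04]  max 4.9 rows
```

View pics/s7.png

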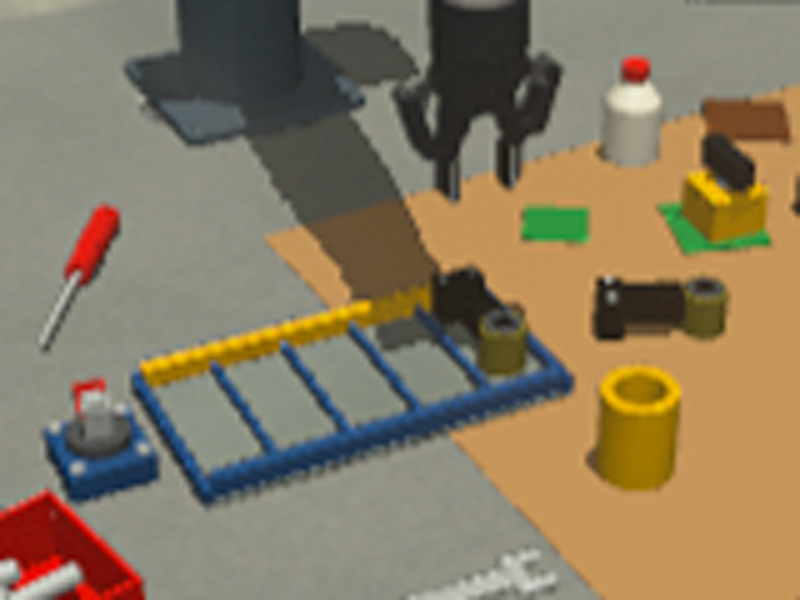

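Request:
step_arm --deltas '[[[0,0,0],-1,60],[[0,0,0],-1,60],[[0,0,0],-1,60],[[0,0,0],-1,60],[[0,0,0],-1,60],[[0,0,0],-1,60],[[0,0,0],-1,60],[[0,0,0],-1,60],[[0,0,0],-1,60],[[0,0,0],-1,60]]'

```text
time: 11.2
ee_pos: [0.5146, -0.0089, 0.1572]
tool_rot: [-0.492, 0.871, -0.0, 0.0]
wrist_force: [0.1, 0.4, 0.7]
opening: 0.0513
```

Request:
step_arm --deltas '[[[0,0,0],-0.74,60],[[-0.81,0.09,0],0,60],[[-0.81,0.09,0],0,60],[[-0.81,0.09,0],0,60],[[-0.81,0.09,0],0,60],[[-0.82,0.08,0],0,60],[[-0.82,0.08,0],0,60],[[0,0,0.9],0,60],[[0,0,0.9],0,60],[[0,0,0],0,60]]'

```text
time: 12.03
ee_pos: [0.563, 0.1289, 0.0969]
tool_rot: [-0.523, 0.852, 0.002, -0.005]
wrist_force: [-1.7, 0.3, -1.6]
opening: 0.0514
```

Run:
```python
from h import *
plan(.5685,.1285,.030,-117)
s=eyes.snapshot("scene"); crop(s,240,360,140,240,6,"s8.png")
```

```text
t 12.03 pos [0.563  0.1289 0.0969] phi -116.91 open 0.0514 F [-1.7  0.3 -1.6] T [ 0.03  0.12 -0.04] tilt 0.62
turn units 0.02 (q6->-57 + dq1)  shift units [-0.09 -0.19  2.23]  max 2.2 rows
```

View pics/s8.png

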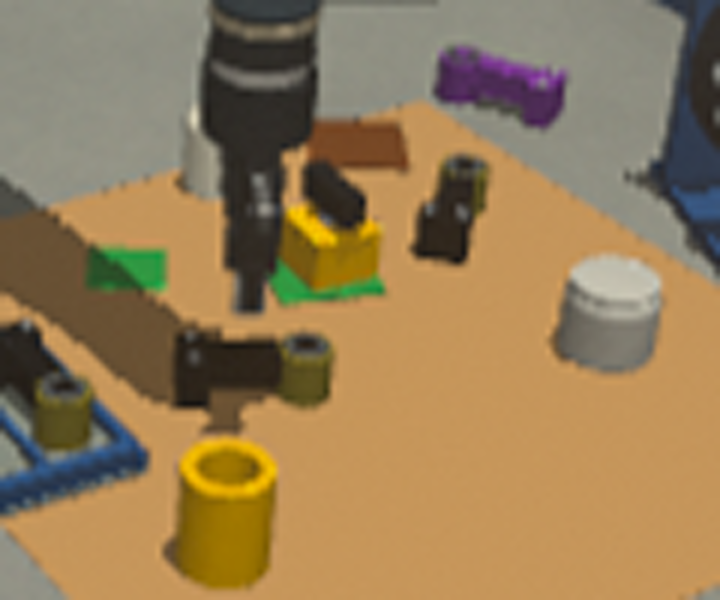

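Request:
step_arm --deltas '[[[0,0,0],0,60],[[0,-0.05,0.6],0,60],[[0,0,0.6],0,60],[[0,0,0.6],0,60],[[0,0,0.4],0,60],[[0,0,0],0,60],[[0,0,0],0,60]]'

```text
time: 12.67
ee_pos: [0.5686, 0.1278, 0.0382]
tool_rot: [-0.522, 0.853, -0.0, 0.0]
wrist_force: [-0.2, 0.7, -1.0]
opening: 0.0515
```

Run:
```python
from h import *
plan(.5685,.1285,.030,-117)
s=eyes.snapshot("scene"); crop(s,240,360,140,240,6,"s9.png")
```

```text
t 12.67 pos [0.5686 0.1278 0.0382] phi -117.00 open 0.0515 F [-0.2  0.7 -1. ] T [-0.01 -0.02  0.04] tilt 0.03
turn units -0.00 (q6->-57 + dq1)  shift units [-0.02  0.01  0.27]  max 0.3 rows
```

View pics/s9.png

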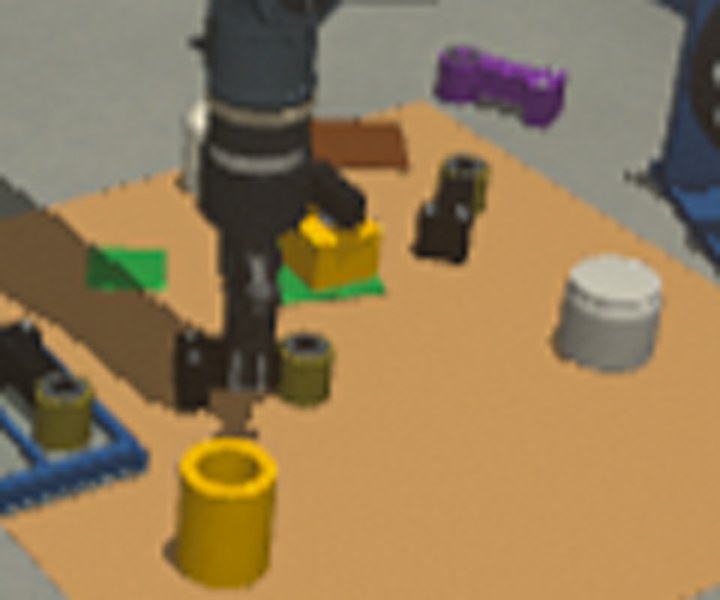

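Request:
step_arm --deltas '[[[0,0,0.2],0,60],[[0,0,0],0,0],[[0,0,0],0,0],[[0,0,0],0,0],[[0,0,0],0,0],[[0,0,0],0,0],[[0,0,0],0,0],[[0,0,0],0,0],[[0,0,0],0,0]]'

```text
time: 13.47
ee_pos: [0.5687, 0.1282, 0.0323]
tool_rot: [-0.523, 0.852, -0.0, 0.001]
wrist_force: [-1.7, 0.6, 4.9]
opening: 0.0226
```

Request:
step_arm --deltas '[[[0,0,-0.3],0,0],[[0,0,-0.7],0,0],[[0,0,-0.8],0,0],[[0,0,-0.8],0,0],[[0,0,-0.8],0,0],[[0,0,-0.6],0,0],[[0,0,-0.2],0,0],[[0,0,0],0,0]]'

```text
time: 14.13
ee_pos: [0.5694, 0.128, 0.159]
tool_rot: [-0.523, 0.853, -0.001, 0.001]
wrist_force: [0.1, 0.2, -3.9]
opening: 0.0224
```

Run:
```python
from h import *
plan(.514,-.069,.15,179)
```

```text
t 14.13 pos [0.5694 0.128  0.159 ] phi -116.98 open 0.0224 F [ 0.1  0.2 -3.9] T [-0.02 -0.13 -0.03] tilt 0.18
turn units 10.67 (q6->7 + dq1)  shift units [ 1.73 -6.6   0.31]  max 6.6 rows
```

Request:
step_arm --deltas '[[[0,0,0],1,0],[[0,0,0],1,0],[[0,0,0],1,0],[[0,0,0],1,0],[[0,0,0],1,0],[[0,0,0],1,0],[[0,0,0],1,0],[[0,0,0],1,0],[[0,0,0],1,0],[[0,0,0],1,0]]'

```text
time: 14.97
ee_pos: [0.5667, 0.1278, 0.1541]
tool_rot: [-0.024, 1.0, -0.0, -0.003]
wrist_force: [-0.6, 0.1, -3.6]
opening: 0.0223
```

Request:
step_arm --deltas '[[[0.22,-0.82,0],0.67,0],[[0.22,-0.83,0.05],0,0],[[0.22,-0.83,0.05],0,0],[[0.22,-0.83,0.05],0,0],[[0.22,-0.83,0.05],0,0],[[0.21,-0.82,0.05],0,0],[[0.21,-0.82,0],0,0],[[0.21,-0.82,0],0,0],[[0,0,0],0,0],[[0,0,0],0,0]]'

```text
time: 15.8
ee_pos: [0.5131, -0.0703, 0.1474]
tool_rot: [0.01, 1.0, 0.001, -0.002]
wrist_force: [0.3, -0.1, -3.4]
opening: 0.0223
```

Run:
```python
from h import *
plan(.514,-.069,.05,179)
s=eyes.snapshot("scene"); crop(s,150,310,140,260,5,"s10.png")
```

```text
t 15.80 pos [ 0.5131 -0.0703  0.1474] phi 178.84 open 0.0223 F [ 0.3 -0.1 -3.4] T [ 0.02  0.01 -0.01] tilt 0.25
turn units -0.03 (q6->-14 + dq1)  shift units [-0.04  0.04  3.25]  max 3.2 rows
```

View pics/s10.png

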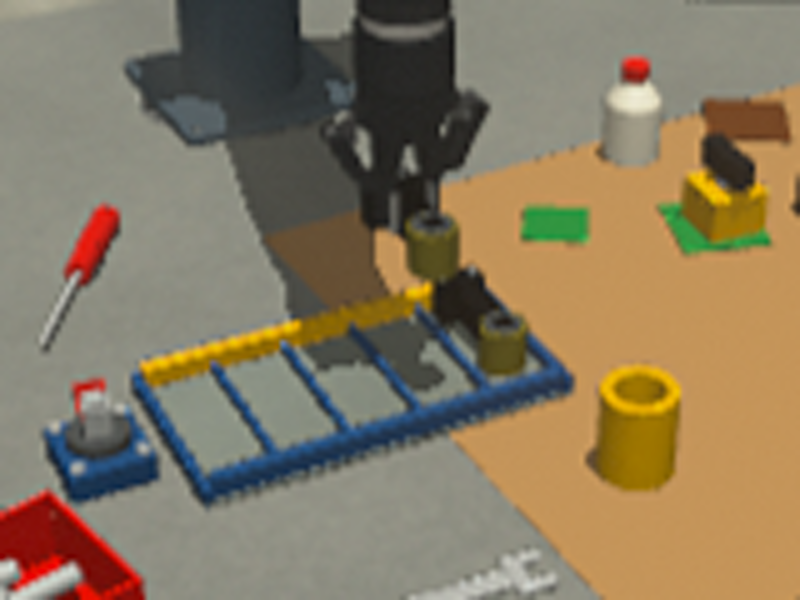

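Request:
step_arm --deltas '[[[-0.04,0.04,0.6],0,0],[[0,0,0.7],0,0],[[0,0,0.7],0,0],[[0,0,0.7],0,0],[[0,0,0.4],0,0],[[0,0,0.15],0,0],[[0,0,0],0,0],[[0,0,0],0,0]]'

```text
time: 16.52
ee_pos: [0.5163, -0.068, 0.0528]
tool_rot: [0.008, 1.0, -0.0, 0.0]
wrist_force: [-0.4, -0.3, -3.0]
opening: 0.0229
```

Request:
step_arm --deltas '[[[0,0,0.1],0,0],[[0,0,0.1],0,0],[[0,0,0.1],0,0],[[0,0,0],0,0]]'

```text
time: 16.85
ee_pos: [0.5159, -0.0684, 0.0433]
tool_rot: [0.009, 1.0, -0.0, -0.0]
wrist_force: [-0.4, 0.1, -4.1]
opening: 0.0224
```

Request:
step_arm --deltas '[[[0,0,0.06],0,0],[[0,0,0.06],0,0],[[0,0,0],0,0]]'

```text
time: 17.1
ee_pos: [0.5156, -0.0683, 0.0394]
tool_rot: [0.009, 1.0, 0.0, -0.0]
wrist_force: [-0.2, -0.6, -3.4]
opening: 0.0223
```

Request:
step_arm --deltas '[[[0,0,0.05],0,0],[[0,0,0.03],0,0],[[0,0,0],0,0]]'

```text
time: 17.35
ee_pos: [0.5162, -0.0684, 0.0382]
tool_rot: [0.009, 1.0, -0.0, 0.0]
wrist_force: [-0.9, 0.6, 2.1]
opening: 0.0225
```

Request:
step_arm --deltas '[[[0,0,0],0,45],[[0,0,0],0,45],[[0,0,0],0,45],[[0,0,-0.5],0,45],[[0,0,-0.9],0,45],[[0,0,-0.9],0,45],[[0,0,-0.9],0,45],[[0,0,-0.9],0,60],[[0,0,0],0,60]]'

```text
time: 18.1
ee_pos: [0.5198, -0.0693, 0.1675]
tool_rot: [0.009, 1.0, -0.002, 0.006]
wrist_force: [1.1, 0.5, 0.9]
opening: 0.0514
```

Run:
```python
from h import *
plan(.460,.3965,.16)
plan(.460,.3965,.16,-47.5)
s=eyes.snapshot("scene"); crop(s,150,310,140,260,5,"s11.png"); crop(s,240,360,140,240,6,"s11b.png")
s=eyes.snapshot("top"); crop(s,80,280,130,290,4,"t11.png")
```

```text
t 18.10 pos [ 0.5198 -0.0693  0.1675] phi 179.01 open 0.0514 F [1.1 0.5 0.9] T [-0.01 -0.09  0.03] tilt 0.7
turn units -0.00 (q6->-14 + dq1)  shift units [ 2.26 15.49  0.18]  max 15.5 rows
t 18.10 pos [ 0.5198 -0.0693  0.1675] phi 179.01 open 0.0514 F [1.1 0.5 0.9] T [-0.01 -0.09  0.03] tilt 0.7
turn units -22.25 (q6->-147 + dq1)  shift units [-12.79  -9.02   0.43]  max 12.8 rows
```

View pics/s11.png

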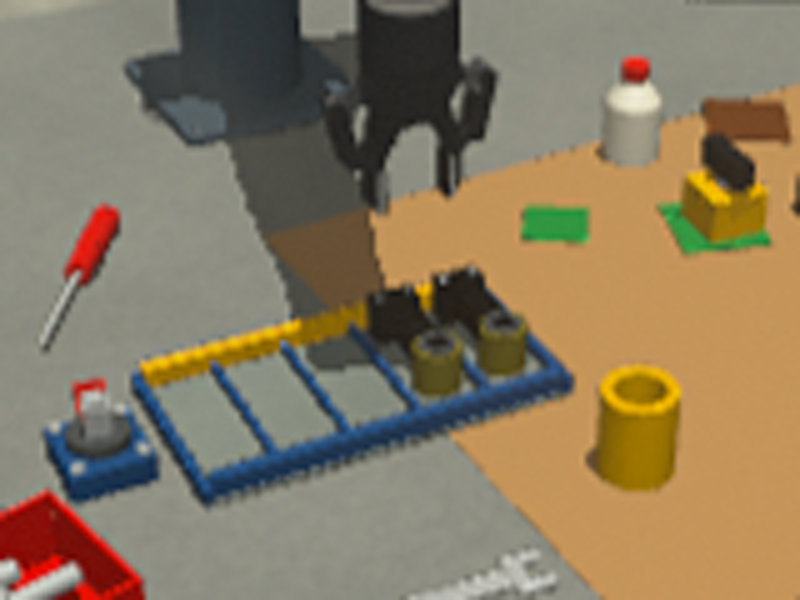

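View pics/t11.png

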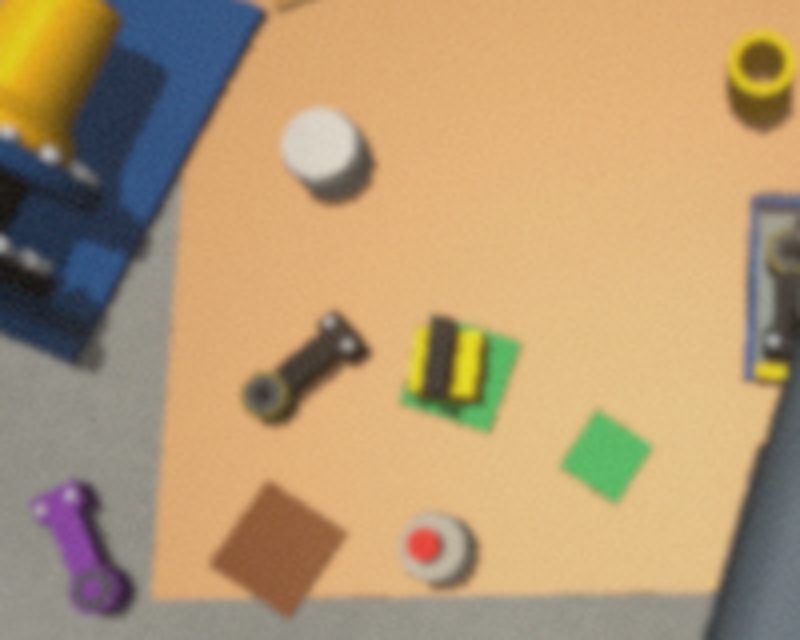

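Request:
step_arm --deltas '[[[0.14,0.97,0],0,60],[[0.14,0.97,0],0,60],[[0.14,0.97,0],0,60],[[0.14,0.97,0],0,60],[[0.14,0.97,0],0,60],[[0.14,0.97,0],0,60],[[0.14,0.97,0],0,60],[[0.14,0.97,0],0,60]]'

```text
time: 18.87
ee_pos: [0.485, 0.1662, 0.1584]
tool_rot: [0.009, 1.0, -0.0, -0.001]
wrist_force: [0.7, 0.5, 0.6]
opening: 0.0513
```

Request:
step_arm --deltas '[[[0.14,0.97,0],0,60],[[0.14,0.97,0],0,60],[[0.14,0.97,0],0,60],[[0.14,0.97,0],0,60],[[0.14,0.97,0],0,60],[[0.14,0.97,0],0,60],[[0.14,0.97,0],0,60],[[0.14,0.97,0],0,60]]'

```text
time: 19.53
ee_pos: [0.4555, 0.3992, 0.1581]
tool_rot: [0.009, 1.0, -0.001, -0.001]
wrist_force: [0.2, 0.1, 0.2]
opening: 0.0513
```

Request:
step_arm --deltas '[[[0,0,0],-1,60],[[0,0,0],-1,60],[[0,0,0],-1,60],[[0,0,0],-1,60],[[0,0,0],-1,60],[[0,0,0],-1,60],[[0,0,0],-1,60],[[0,0,0],-1,60],[[0,0,0],-1,60],[[0,0,0],-1,60]]'

```text
time: 20.37
ee_pos: [0.4559, 0.3978, 0.158]
tool_rot: [-0.495, 0.869, -0.0, -0.002]
wrist_force: [0.8, -0.1, 0.5]
opening: 0.0511
```

Request:
step_arm --deltas '[[[0,0,0],-1,60],[[0,0,0],-1,60],[[0,0,0],-1,60],[[0,0,0],-1,60],[[0,0,0],-1,60],[[0,0,0],-1,60],[[0,0,0],-1,60],[[0,0,0],-1,60],[[0,0,0],-1,60],[[0,0,0],-1,60]]'

```text
time: 21.2
ee_pos: [0.4559, 0.3978, 0.158]
tool_rot: [0.863, -0.505, -0.001, 0.002]
wrist_force: [0.4, -0.3, -0.8]
opening: 0.0511
```

Request:
step_arm --deltas '[[[0,0,0],-1,60],[[0,0,0],-1,60],[[0,0,0],-0.25,60],[[0,0,0],0,60],[[0,0,0],0,60]]'

```text
time: 21.62
ee_pos: [0.4561, 0.3979, 0.1586]
tool_rot: [0.915, -0.403, -0.001, 0.001]
wrist_force: [0.0, -0.0, -0.1]
opening: 0.0514
```

Run:
```python
from h import *
plan(.460,.3965,.032,-47.7)
s=eyes.snapshot("scene"); crop(s,240,360,140,240,6,"s12.png")
```

```text
t 21.62 pos [0.4561 0.3979 0.1586] phi -47.55 open 0.0514 F [ 0.  -0.  -0.1] T [ 0.01 -0.04  0.01] tilt 0.16
turn units 0.03 (q6->-98 + dq1)  shift units [ 0.12 -0.08  4.22]  max 4.2 rows
```

View pics/s12.png

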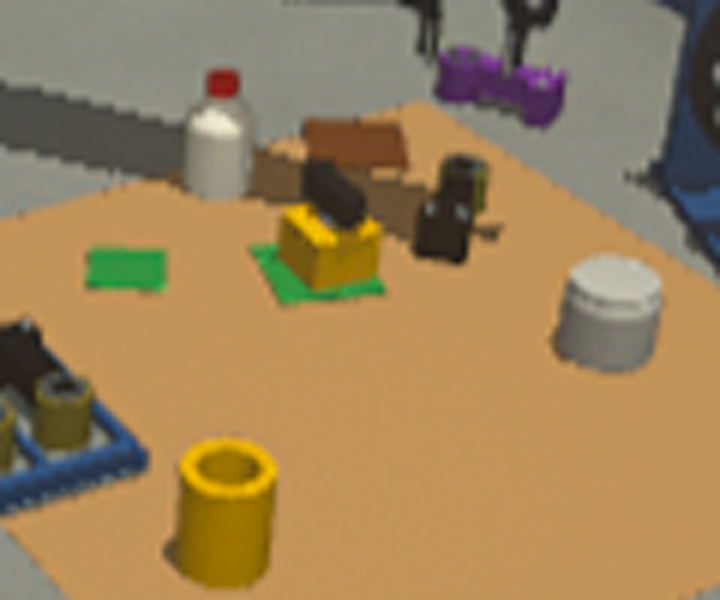

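Request:
step_arm --deltas '[[[0.12,-0.06,0.6],0,60],[[0,0,0.7],0,60],[[0,0,0.7],0,60],[[0,0,0.7],0,60],[[0,0,0.7],0,60],[[0,0,0.5],0,60],[[0,0,0.3],0,60],[[0,0,0],0,60],[[0,0,0],0,60]]'

```text
time: 22.42
ee_pos: [0.4602, 0.3967, 0.034]
tool_rot: [0.915, -0.403, -0.0, 0.001]
wrist_force: [0.3, 0.9, 0.6]
opening: 0.0511
```

Run:
```python
from h import *
plan(.460,.3965,.032,-47.7)
s=eyes.snapshot("scene"); crop(s,270,370,130,210,8,"s13.png")
```

```text
t 22.42 pos [0.4602 0.3967 0.034 ] phi -47.51 open 0.0511 F [0.3 0.9 0.6] T [-0.02  0.02 -0.  ] tilt 0.07
turn units 0.03 (q6->-98 + dq1)  shift units [0.   0.01 0.07]  max 0.1 rows
```

View pics/s13.png

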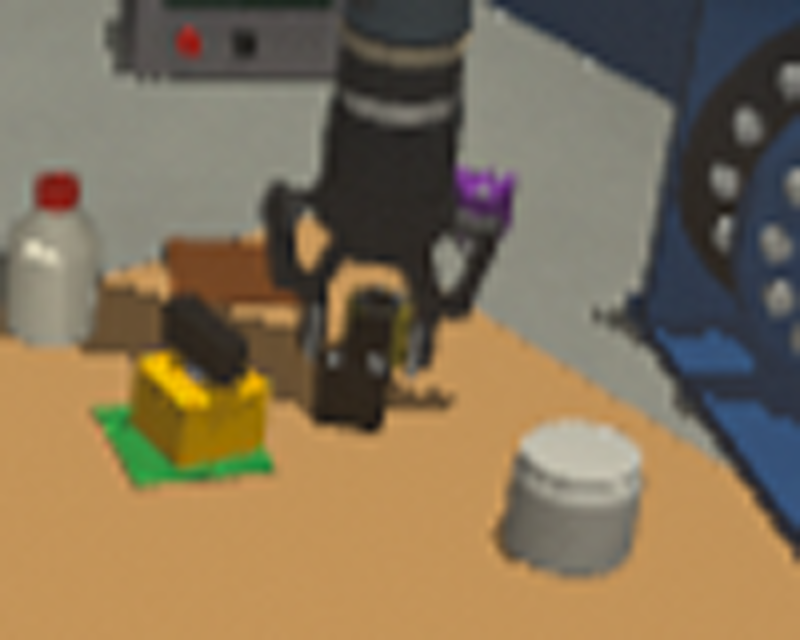

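Straddled: close and lift.

Request:
step_arm --deltas '[[[0,0,0],0,0],[[0,0,0],0,0],[[0,0,0],0,0],[[0,0,0],0,0],[[0,0,0],0,0],[[0,0,0],0,0],[[0,0,0],0,0],[[0,0,0],0,0]]'

```text
time: 23.13
ee_pos: [0.4615, 0.3975, 0.0365]
tool_rot: [0.915, -0.403, 0.001, -0.001]
wrist_force: [-1.1, -0.1, 5.7]
opening: 0.0224
```

Request:
step_arm --deltas '[[[0,0,-0.3],0,0],[[0,0,-0.7],0,0],[[0,0,-0.8],0,0],[[0,0,-0.8],0,0],[[0,0,-0.8],0,0],[[0,0,-0.6],0,0],[[0,0,-0.2],0,0],[[0,0,0],0,0]]'

```text
time: 23.8
ee_pos: [0.4616, 0.3977, 0.1625]
tool_rot: [0.915, -0.403, 0.001, -0.002]
wrist_force: [0.8, 0.1, -2.9]
opening: 0.0225
```

Run:
```python
from h import *
plan(.514,-.129,.16)
plan(.514,-.129,.16,179)
```

```text
t 23.80 pos [0.4616 0.3977 0.1625] phi -47.49 open 0.0225 F [ 0.8  0.1 -2.9] T [-0.01 -0.04 -0.01] tilt 0.22
turn units -0.00 (q6->-98 + dq1)  shift units [14.12 10.57  0.05]  max 14.1 rows
t 23.80 pos [0.4616 0.3977 0.1625] phi -47.49 open 0.0225 F [ 0.8  0.1 -2.9] T [-0.01 -0.04 -0.01] tilt 0.22
turn units 22.25 (q6->35 + dq1)  shift units [ -2.05 -17.52   0.15]  max 17.5 rows
```

Request:
step_arm --deltas '[[[0,0,0],1,0],[[0,0,0],1,0],[[0,0,0],1,0],[[0,0,0],1,0],[[0,0,0],1,0],[[0,0,0],1,0],[[0,0,0],1,0],[[0,0,0],1,0],[[0,0,0],1,0],[[0,0,0],1,0]]'

```text
time: 24.63
ee_pos: [0.4593, 0.3961, 0.1573]
tool_rot: [-0.589, 0.808, 0.0, -0.002]
wrist_force: [-0.3, 0.7, -2.6]
opening: 0.0228
```

Request:
step_arm --deltas '[[[0,0,0],1,0],[[0,0,0],1,0],[[0,0,0],1,0],[[0,0,0],1,0],[[0,0,0],1,0],[[0,0,0],1,0],[[0,0,0],1,0],[[0,0,0],1,0],[[0,0,0],1,0],[[0,0,0],1,0]]'

```text
time: 25.47
ee_pos: [0.4593, 0.3961, 0.1573]
tool_rot: [-0.106, 0.994, -0.001, -0.002]
wrist_force: [0.4, 0.8, -2.7]
opening: 0.0224
```

Request:
step_arm --deltas '[[[0,0,0],1,0],[[0,0,0],1,0],[[0,0,0],0.25,0],[[0,0,0],0,0]]'

```text
time: 25.8
ee_pos: [0.4594, 0.3961, 0.1575]
tool_rot: [0.009, 1.0, -0.001, -0.002]
wrist_force: [-0.3, 0.7, -3.1]
opening: 0.0222
```

Request:
step_arm --deltas '[[[-0.11,-0.97,0],0,0],[[-0.11,-0.97,0],0,0],[[-0.11,-0.97,0],0,0],[[-0.11,-0.97,0],0,0],[[-0.11,-0.97,0],0,0],[[-0.11,-0.97,0],0,0],[[-0.11,-0.97,0],0,0],[[-0.11,-0.97,0],0,0],[[-0.11,-0.97,0],0,0]]'

```text
time: 26.55
ee_pos: [0.4847, 0.1331, 0.1587]
tool_rot: [0.008, 1.0, -0.0, -0.001]
wrist_force: [0.6, 0.6, -2.8]
opening: 0.0223
```

Request:
step_arm --deltas '[[[-0.12,-0.97,0],0,0],[[-0.12,-0.97,0],0,0],[[-0.12,-0.97,0],0,0],[[-0.12,-0.97,0],0,0],[[-0.12,-0.97,0],0,0],[[-0.12,-0.97,0],0,0],[[-0.12,-0.97,0],0,0],[[-0.12,-0.97,0],0,0],[[-0.12,-0.97,0],0,0],[[0,0,0],0,0]]'

```text
time: 27.38
ee_pos: [0.5132, -0.1328, 0.1586]
tool_rot: [0.011, 1.0, -0.002, -0.001]
wrist_force: [0.6, -1.2, -2.8]
opening: 0.0222
```

Run:
```python
from h import *
plan(.514,-.129,.055,179)
s=eyes.snapshot("scene"); crop(s,150,310,140,260,5,"s14.png")
```

```text
t 27.38 pos [ 0.5132 -0.1328  0.1586] phi 178.75 open 0.0222 F [ 0.6 -1.2 -2.8] T [ 0.03 -0.05  0.03] tilt 0.2
turn units -0.04 (q6->-21 + dq1)  shift units [-0.03  0.14  3.45]  max 3.5 rows
```

View pics/s14.png

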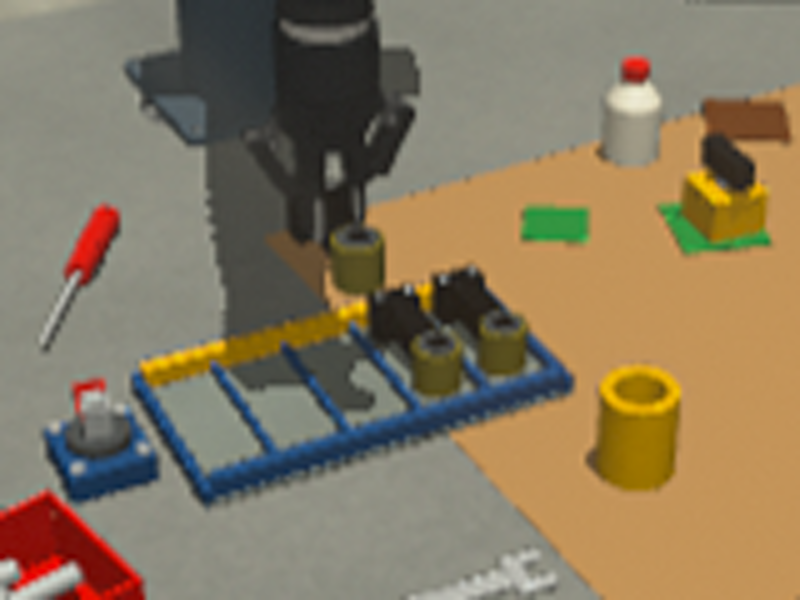

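Request:
step_arm --deltas '[[[-0.02,0.08,0.6],0,0],[[0,0,0.7],0,0],[[0,0,0.7],0,0],[[0,0,0.7],0,0],[[0,0,0.5],0,0],[[0,0,0.2],0,0],[[0,0,0],0,0],[[0,0,0],0,0]]'

```text
time: 28.1
ee_pos: [0.5138, -0.1247, 0.0581]
tool_rot: [0.008, 1.0, 0.0, -0.0]
wrist_force: [1.0, -0.3, -2.3]
opening: 0.0225
```

Request:
step_arm --deltas '[[[0,0,0.1],0,0],[[0,0,0.1],0,0],[[0,0,0.06],0,0],[[0,0,0],0,0]]'

```text
time: 28.43
ee_pos: [0.5143, -0.1255, 0.0508]
tool_rot: [0.009, 1.0, -0.0, 0.0]
wrist_force: [-0.5, 0.3, -3.3]
opening: 0.0223
```

Request:
step_arm --deltas '[[[0,0,0.05],0,0],[[0,0,0.05],0,0],[[0,0,0],0,0]]'

```text
time: 28.68
ee_pos: [0.5141, -0.1255, 0.0474]
tool_rot: [0.009, 1.0, 0.0, -0.0]
wrist_force: [0.1, 0.7, -3.5]
opening: 0.0224
```

Request:
step_arm --deltas '[[[0,-0.1,0.05],0,0],[[0,0,0.05],0,0],[[0,0,0.03],0,0],[[0,0,0],0,0]]'

```text
time: 29.02
ee_pos: [0.5139, -0.1285, 0.0433]
tool_rot: [0.009, 1.0, 0.0, -0.0]
wrist_force: [-0.5, -0.1, -3.3]
opening: 0.0227
```

Request:
step_arm --deltas '[[[0,0,0.04],0,0],[[0,0,0.03],0,0],[[0,0,0],0,0]]'

```text
time: 29.27
ee_pos: [0.5143, -0.1285, 0.0424]
tool_rot: [0.009, 1.0, -0.0, 0.0]
wrist_force: [-2.2, 0.8, 1.6]
opening: 0.022
```

Request:
step_arm --deltas '[[[0,0,0],0,45],[[0,0,0],0,45],[[0,0,0],0,45],[[0,0,-0.5],0,45],[[0,0,-0.9],0,45],[[0,0,-0.9],0,45],[[0,0,-0.9],0,45],[[0,0,-0.9],0,60],[[0,0,-0.5],0,60],[[0,0,0],0,60]]'

```text
time: 30.1
ee_pos: [0.5169, -0.1295, 0.1849]
tool_rot: [0.009, 1.0, -0.002, 0.005]
wrist_force: [0.9, -0.2, 0.6]
opening: 0.0513
```

Request:
step_arm --deltas '[[[0.1,0.97,0],0,60],[[0.1,0.97,0],0,60],[[0.1,0.97,0],0,60],[[0.1,0.97,0],0,60],[[0.1,0.97,0],0,60],[[0.1,0.97,0],0,60],[[0.1,0.97,0],0,60],[[0.1,0.97,0],0,60],[[0,0,0],0,60]]'

```text
time: 30.85
ee_pos: [0.4929, 0.1091, 0.1784]
tool_rot: [0.006, 1.0, 0.001, -0.001]
wrist_force: [-0.8, -1.1, -0.6]
opening: 0.0511
```

Run:
```python
from h import *
plan(.514,-.129,.055,179)
c=eyes.snapshot("scene"); crop(c,150,310,140,260,5,"s15.png"); crop(c,270,320,155,205,12,"s15k.png")
s=eyes.snapshot("top"); crop(s,255,395,160,260,5,"t15.png");crop(s,170,220,195,245,12,"t15k.png")
```

```text
t 30.85 pos [0.4929 0.1091 0.1784] phi 179.33 open 0.0511 F [-0.8 -1.1 -0.6] T [-0.07 -0.04  0.04] tilt 0.19
turn units 0.05 (q6->6 + dq1)  shift units [-0.85 -7.94  4.09]  max 7.9 rows
```

View pics/s15.png

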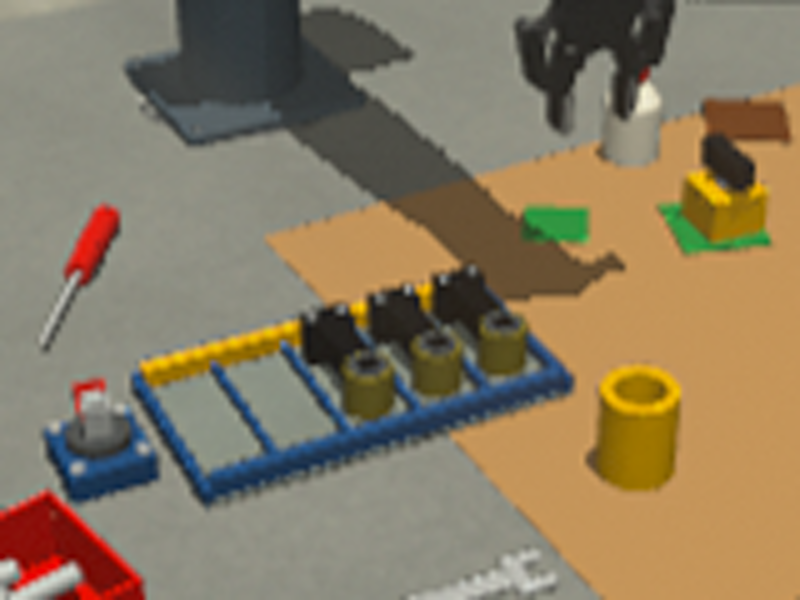

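View pics/t15.png

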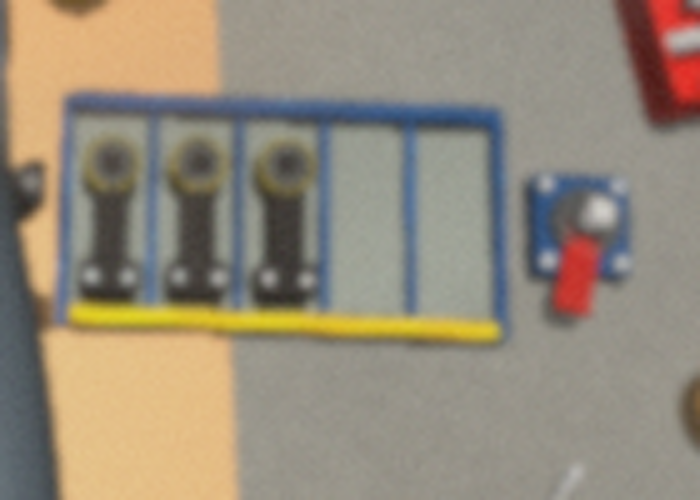

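View pics/s15k.png

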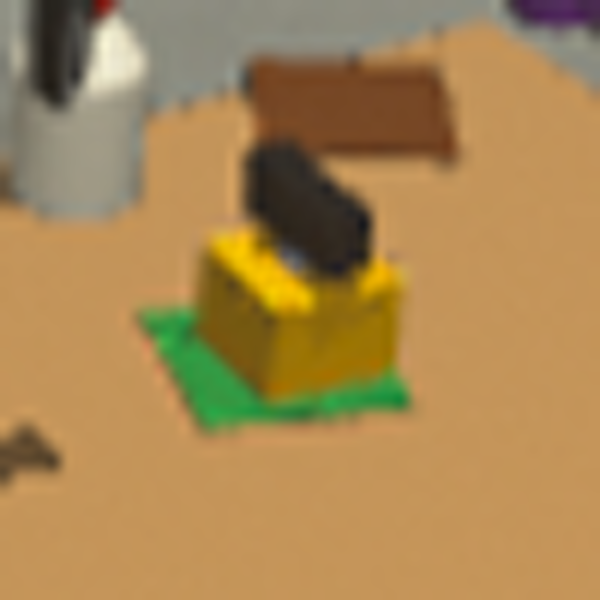

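View pics/t15k.png

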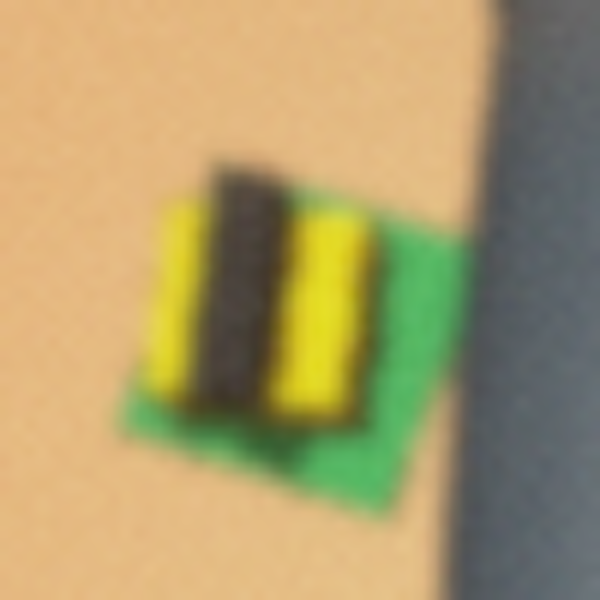

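Run:
```python
from h import *
c=eyes.snapshot("scene"); s=eyes.snapshot("top")
T=lambda x,y,z,o=(170,195),k=12:ray(s,o[0]+(x+.5)/k-.5,o[1]+(y+.5)/k-.5,z)
S=lambda x,y,z,o=(270,155),k=12:ray(c,o[0]+(x+.5)/k-.5,o[1]+(y+.5)/k-.5,z)
b=[T(*p,.081)[:2] for p in [(218,165),(290,180),(265,415),(190,405)]]
print("bar",np.round(b,4),"c",np.mean(b,0)); d=(b[0]+b[1]-b[2]-b[3]);print("yaw",np.degrees(np.arctan2(d[1],d[0])), np.hypot(*d)/2)
k=[T(*p,.046)[:2] for p in [(165,203),(372,210),(348,420),(145,395)]]
print("block",np.round(k,4),"c",np.mean(k,0));d=(k[0]+k[1]-k[2]-k[3]);print("yaw",np.degrees(np.arctan2(d[1],d[0])),np.hypot(*d)/2)
hsv=cv2.cvtColor(s["img"],cv2.COLOR_BGR2HSV)
dark=((hsv[...,2]<95)).astype(np.uint8); m=np.zeros_like(dark); m[205:233,180:200]=dark[205:233,180:200]
for a,ct,P in rect(s,m,.081)[:1]: print("dark bar",a,cv2.minAreaRect(P.astype(np.float32)*1000), cv2.minAreaRect(ct))
print("scene block base:",[S(*p,.004)[:2].round(4) for p in [(272,398),(395,360)]],"top:",[S(*p,.046)[:2].round(4) for p in [(207,240),(278,308),(403,280)]])
print("scene bar top:",[S(*p,.081)[:2].round(4) for p in [(258,150),(290,140),(370,205),(345,230)]])
# bar top centre triangulated
print("scene pad",[S(*p,.004)[:2].round(4) for p in [(140,315),(208,433),(410,405)]])
print("top pad",[T(*p,.004)[:2].round(4) for p in [(470,240),(388,520),(122,430)]])
```

```text
bar [[0.4919 0.2834]
 [0.4881 0.2635]
 [0.4236 0.2666]
 [0.426  0.2869]] c [0.4573743  0.27509915]
yaw -2.8785985522709217 0.06529680600472558
block [[0.4877 0.3045]
 [0.4867 0.2463]
 [0.4274 0.2498]
 [0.4335 0.3066]] c [0.45882384 0.2767975 ]
yaw -2.8315138019088453 0.05684453741848042
dark bar 84.5 ((451.6557312011719, 275.06658935546875), (69.56546020507812, 22.613784790039062), 3.2995433807373047) ((189.5, 220.5), (21.0, 7.0), 90.0)
scene block base: [array([0.4837, 0.2534]), array([0.4832, 0.3109])] top: [array([0.4325, 0.2553]), array([0.4871, 0.2499]), array([0.4923, 0.3034])]
scene bar top: [array([0.4347, 0.2742]), array([0.4338, 0.2895]), array([0.4892, 0.2867]), array([0.5001, 0.2675])]
scene pad [array([0.409 , 0.2432]), array([0.4929, 0.2181]), array([0.5125, 0.2964])]
top pad [array([0.4862, 0.2241]), array([0.4047, 0.2437]), array([0.4292, 0.3213])]
```

Run:
```python
from h import *
plan(.4585,.277,.15,176)
```

```text
t 31.05 pos [0.494  0.1041 0.1788] phi 178.99 open 0.0512 F [-0.4  0.  -0.1] T [-0.03  0.04 -0.03] tilt 0.07
turn units 0.50 (q6->8 + dq1)  shift units [1.58 5.67 0.96]  max 5.7 rows
```

Request:
step_arm --deltas '[[[0,0,0],0.5,50],[[0.26,0.95,0.1],0,50],[[0.26,0.95,0.1],0,50],[[0.26,0.95,0.1],0,50],[[0.26,0.94,0.1],0,50],[[0.26,0.94,0.1],0,50],[[0.26,0.94,0.1],0,50],[[0,0,0],0,50],[[0,0,0],0,50]]'

```text
time: 31.8
ee_pos: [0.4593, 0.2775, 0.1609]
tool_rot: [0.034, 0.999, -0.001, -0.0]
wrist_force: [0.6, 0.2, 0.3]
opening: 0.0427
```

Run:
```python
from h import *
plan(.4585,.277,.068,176)
c=eyes.snapshot("scene"); crop(c,260,330,130,205,8,"s16.png")
```

```text
t 31.80 pos [0.4593 0.2775 0.1609] phi 176.05 open 0.0427 F [0.6 0.2 0.3] T [-0.1  -0.01  0.07] tilt 0.08
turn units 0.01 (q6->28 + dq1)  shift units [ 0.02 -0.01  3.1 ]  max 3.1 rows
```

View pics/s16.png

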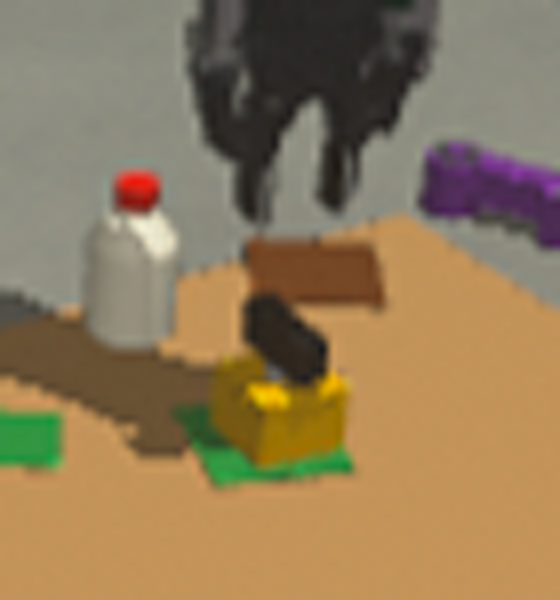

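Request:
step_arm --deltas '[[[0,0,0.6],0,50],[[0,0,0.7],0,50],[[0,0,0.6],0,50],[[0,0,0.4],0,50],[[0,0,0.3],0,50],[[0,0,0.2],0,50],[[0,0,0.15],0,50],[[0,0,0],0,50],[[0,0,0],0,50]]'

```text
time: 32.6
ee_pos: [0.4598, 0.2777, 0.0737]
tool_rot: [0.035, 0.999, 0.0, 0.0]
wrist_force: [0.5, -0.4, 0.8]
opening: 0.0425
```

Run:
```python
from h import *
plan(.4585,.277,.068,176)
c=eyes.snapshot("scene"); crop(c,260,330,130,205,8,"s17.png")
```

```text
t 32.60 pos [0.4598 0.2777 0.0737] phi 175.99 open 0.0425 F [ 0.5 -0.4  0.8] T [-0.01  0.01 -0.04] tilt 0.05
turn units -0.00 (q6->28 + dq1)  shift units [ 0.04 -0.03  0.19]  max 0.2 rows
```

View pics/s17.png

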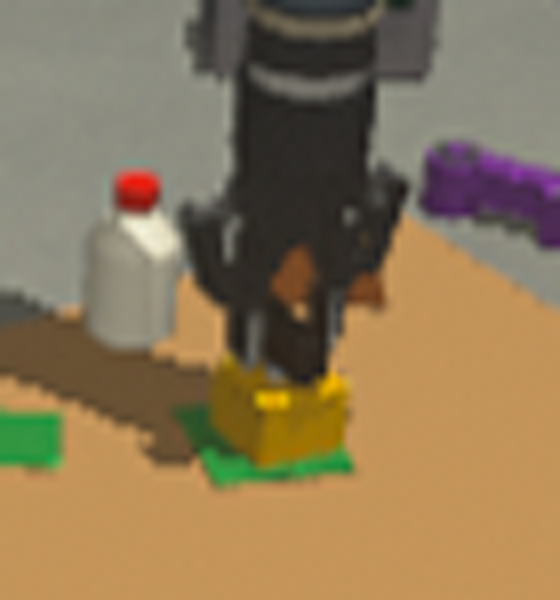

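Request:
step_arm --deltas '[[[0,0,0.15],0,50],[[0,0,0],0,50],[[0,0,0],0,0],[[0,0,0],0,0],[[0,0,0],0,0],[[0,0,0],0,0],[[0,0,0],0,0],[[0,0,0],0,0],[[0,0,0],0,0]]' --grip_force 100

```text
time: 33.4
ee_pos: [0.4595, 0.2781, 0.069]
tool_rot: [0.035, 0.999, 0.0, 0.0]
wrist_force: [-0.5, 2.0, 0.6]
opening: 0.0187
```

Run:
```python
from h import *
plan(.4585,.277,.068,176)
c=eyes.snapshot("scene"); crop(c,260,330,130,205,8,"s18.png")
```

```text
t 33.40 pos [0.4595 0.2781 0.069 ] phi 176.02 open 0.0187 F [-0.5  2.   0.6] T [ 0.43  0.07 -0.03] tilt 0.06
turn units 0.00 (q6->28 + dq1)  shift units [ 0.03 -0.04  0.03]  max 0.0 rows
```

View pics/s18.png

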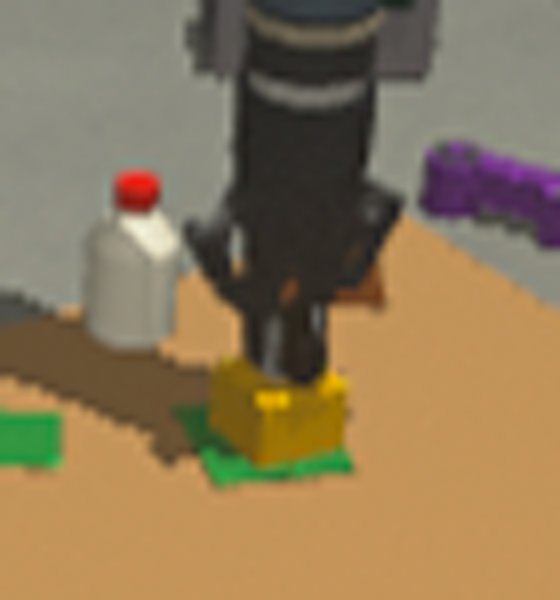

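Request:
step_arm --deltas '[[[0,0,-0.3],0,0],[[0,0,-0.7],0,0],[[0,0,-0.8],0,0],[[0,0,-0.8],0,0],[[0,0,-0.8],0,0],[[0,0,-0.5],0,0],[[0,0,-0.3],0,0],[[0,0,0],0,0]]'

```text
time: 34.12
ee_pos: [0.4602, 0.2776, 0.1965]
tool_rot: [0.035, 0.999, 0.0, 0.001]
wrist_force: [0.3, 0.7, -3.3]
opening: 0.0184
```

Run:
```python
from h import *
plan(.529,-.3335,.195,168)
s=eyes.snapshot("top"); crop(s,355,395,185,225,15,"t19.png")
hsv=cv2.cvtColor(s["img"],cv2.COLOR_BGR2HSV)
red=cv2.inRange(hsv,(0,120,100),(10,255,255))|cv2.inRange(hsv,(170,120,100),(180,255,255))
red[:,:360]=0; red[:,385:]=0; red[:190]=0; red[240:]=0
P=np.argwhere(red>0).astype(float); 
for z in (.045,.05):
  W=np.array([ray(s,b,a,z)[:2] for a,b in P]); m=W.mean(0); w,v=np.linalg.eigh(np.cov((W-m).T)); print("red c",m,"dir",np.degrees(np.arctan2(v[1,1],v[0,1])))
c=eyes.snapshot("scene"); crop(c,155,190,210,245,15,"s19.png")
```

```text
t 34.12 pos [0.4602 0.2776 0.1965] phi 175.99 open 0.0184 F [ 0.3  0.7 -3.3] T [ 0.01 -0.03 -0.  ] tilt 0.15
turn units 1.33 (q6->36 + dq1)  shift units [ -6.48 -19.45   0.06]  max 19.4 rows
red c [ 0.48800115 -0.32397129] dir 164.76292707051135
red c [ 0.48705742 -0.3223548 ] dir 164.76292707051135
```

View pics/t19.png

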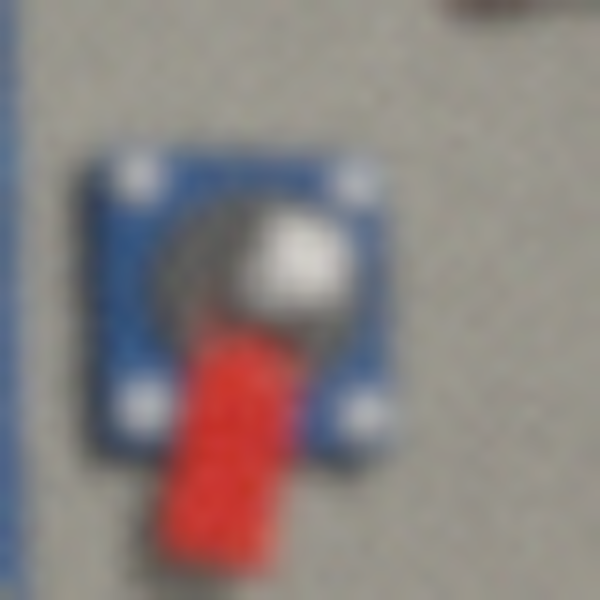

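View pics/s19.png

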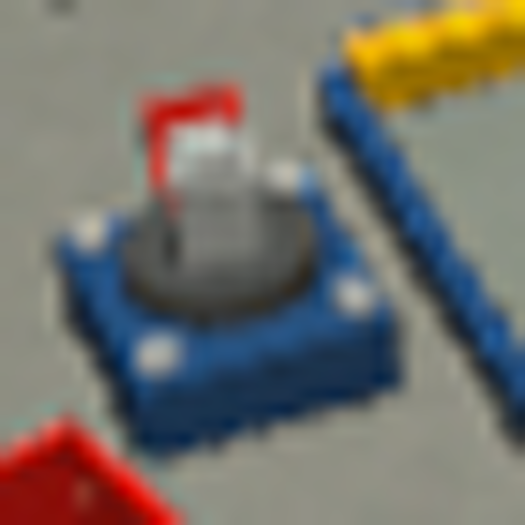

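Run:
```python
from h import *
c=eyes.snapshot("scene"); s=eyes.snapshot("top")
T=lambda x,y,z,o=(355,185),k=15:ray(s,o[0]+(x+.5)/k-.5,o[1]+(y+.5)/k-.5,z)[:2].round(4)
S=lambda x,y,z,o=(155,210),k=15:ray(c,o[0]+(x+.5)/k-.5,o[1]+(y+.5)/k-.5,z)[:2].round(4)
print("tip",T(303,260,.066),S(205,140,.066))
print("disc",T(253,283,.036),S(220,255,.036))
for z in (.025,.03,.034): print("bolts",z,T(252,294,z),S(222,264,z))
for z in (.025,.03,.034): print([T(*p,z) for p in[(140,175),(357,185),(365,413),(147,405)]],[S(*p,z) for p in[(92,230),(285,175),(355,295),(158,355)]])
```

```text
tip [ 0.5272 -0.3357] [ 0.5281 -0.3341]
disc [ 0.5284 -0.3341] [ 0.5349 -0.3359]
bolts 0.025 [ 0.5282 -0.3374] [ 0.5244 -0.3329]
bolts 0.03 [ 0.5271 -0.3357] [ 0.5308 -0.3346]
bolts 0.034 [ 0.5263 -0.3344] [ 0.536 -0.336]
[array([ 0.5559, -0.3131]), array([ 0.5544, -0.3631]), array([ 0.5008, -0.3616]), array([ 0.5018, -0.3118])] [array([ 0.4957, -0.3566]), array([ 0.4968, -0.3068]), array([ 0.5518, -0.3086]), array([ 0.5514, -0.3584])]
[array([ 0.5547, -0.3116]), array([ 0.5532, -0.3614]), array([ 0.4998, -0.3598]), array([ 0.5009, -0.3103])] [array([ 0.5023, -0.3581]), array([ 0.5034, -0.3086]), array([ 0.5581, -0.3104]), array([ 0.5577, -0.3599])]
[array([ 0.5537, -0.3104]), array([ 0.5522, -0.36  ]), array([ 0.4991, -0.3584]), array([ 0.5001, -0.309 ])] [array([ 0.5076, -0.3594]), array([ 0.5087, -0.3101]), array([ 0.5631, -0.3119]), array([ 0.5627, -0.3612])]
```

Request:
step_arm --deltas '[[[0,0,0],0.5,0],[[0,0,0],0.5,0],[[0,0,0],0.5,0],[[0,0,0],0,0]]'

```text
time: 34.65
ee_pos: [0.4584, 0.2772, 0.1926]
tool_rot: [0.114, 0.994, -0.001, -0.002]
wrist_force: [0.2, -1.0, -4.2]
opening: 0.0184
```

Run:
```python
from h import *
plan(.528,-.3345,.195)
```

```text
t 34.65 pos [0.4584 0.2772 0.1926] phi 166.95 open 0.0184 F [ 0.2 -1.  -4.2] T [-0.04  0.   -0.  ] tilt 0.21
turn units -0.00 (q6->37 + dq1)  shift units [ -6.86 -19.34  -0.05]  max 19.3 rows
```

Request:
step_arm --deltas '[[[-0.33,-0.92,0],0,0],[[-0.33,-0.92,0],0,0],[[-0.33,-0.92,0],0,0],[[-0.33,-0.92,0],0,0],[[-0.33,-0.92,0],0,0],[[-0.33,-0.92,0],0,0],[[-0.33,-0.92,0],0,0],[[-0.33,-0.92,0],0,0],[[-0.33,-0.92,0],0,0],[[-0.33,-0.92,0],0,0]]'

```text
time: 35.48
ee_pos: [0.493, -0.0149, 0.1934]
tool_rot: [0.112, 0.994, 0.0, -0.001]
wrist_force: [0.5, -0.1, -4.2]
opening: 0.0186
```

Request:
step_arm --deltas '[[[-0.33,-0.92,0],0,0],[[-0.33,-0.92,0],0,0],[[-0.33,-0.92,0],0,0],[[-0.33,-0.92,0],0,0],[[-0.33,-0.92,0],0,0],[[-0.33,-0.92,0],0,0],[[-0.33,-0.92,0],0,0],[[-0.33,-0.92,0],0,0],[[-0.3,-0.92,0],0,0],[[-0.3,-0.9,0],0,0]]'

```text
time: 36.32
ee_pos: [0.5259, -0.3049, 0.193]
tool_rot: [0.113, 0.994, 0.001, -0.001]
wrist_force: [0.6, 0.2, -4.2]
opening: 0.0185
```

Request:
step_arm --deltas '[[[0,0,0],0,0],[[0,0,0],0,0],[[0,0,0],0,0]]'

```text
time: 36.57
ee_pos: [0.5259, -0.3032, 0.1932]
tool_rot: [0.113, 0.994, 0.001, -0.001]
wrist_force: [0.1, -0.0, -3.7]
opening: 0.0187
```

Run:
```python
from h import *
plan(.528,-.3345,.14,167)
c=eyes.snapshot("scene"); crop(c,140,210,170,245,8,"s20.png")
s=eyes.snapshot("top"); crop(s,330,420,170,240,8,"t20.png")
```

```text
t 36.57 pos [ 0.5259 -0.3032  0.1932] phi 167.03 open 0.0187 F [ 0.1 -0.  -3.7] T [ 0.04 -0.01 -0.03] tilt 0.18
turn units 0.00 (q6->-23 + dq1)  shift units [-0.31 -1.    1.77]  max 1.8 rows
```

View pics/s20.png

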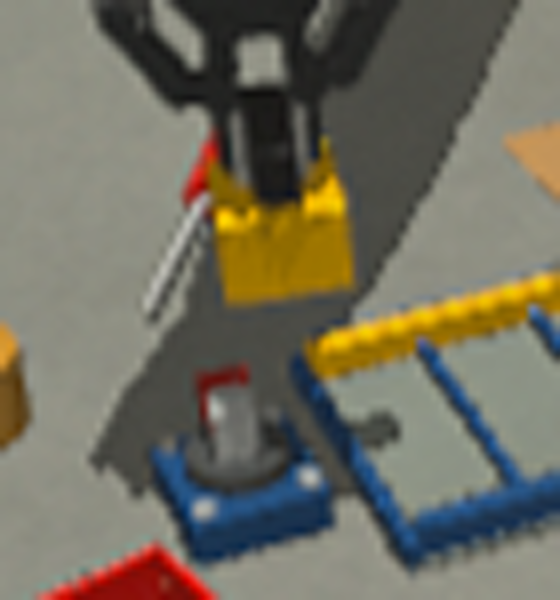

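View pics/t20.png

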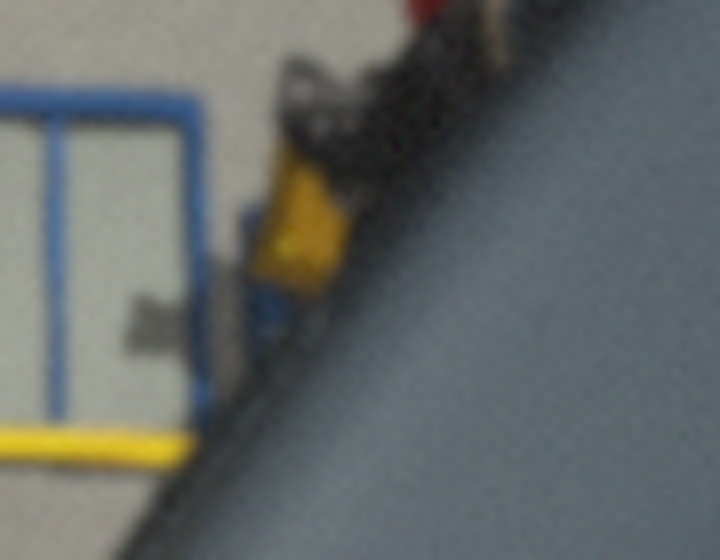

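Request:
step_arm --deltas '[[[-0.15,-0.5,0.2],0,0],[[-0.16,-0.5,0.4],0,0],[[0,0,0.5],0,0],[[0,0,0.4],0,0],[[0,0,0.25],0,0],[[0,0,0],0,0],[[0,0,0],0,0],[[0,0,0],0,0]]'

```text
time: 37.33
ee_pos: [0.5293, -0.3348, 0.143]
tool_rot: [0.113, 0.994, -0.0, 0.001]
wrist_force: [-0.3, -1.0, -3.9]
opening: 0.0188
```

Run:
```python
from h import *
plan(.528,-.3345,.14,167)
c=eyes.snapshot("scene"); crop(c,150,200,190,240,12,"s21.png")
```

```text
t 37.33 pos [ 0.5293 -0.3348  0.143 ] phi 167.05 open 0.0188 F [-0.3 -1.  -3.9] T [-0.05 -0.04 -0.02] tilt 0.07
turn units 0.01 (q6->-25 + dq1)  shift units [0.04 0.   0.1 ]  max 0.1 rows
```

View pics/s21.png

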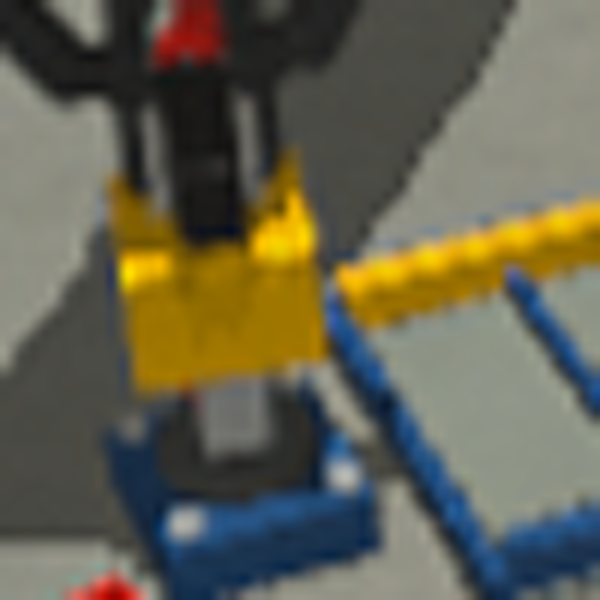

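Run:
```python
from h import *
c=eyes.snapshot("scene")
S=lambda x,y,z,o=(150,190),k=12:ray(c,o[0]+(x+.5)/k-.5,o[1]+(y+.5)/k-.5,z)[:2]
a,b=S(138,392,.078),S(328,358,.078); d=b-a;L=np.hypot(*d);yaw=np.degrees(np.arctan2(d[1],d[0]))-90
n=np.array([np.cos(np.radians(yaw)),np.sin(np.radians(yaw))]); print("key edge",L,yaw,"centre",(a+b)/2-.028*n)
a,b=S(206,459,.036),S(270,446,.036); d=b-a;L=np.hypot(*d);yaw=np.degrees(np.arctan2(d[1],d[0]))-90
n=np.array([np.cos(np.radians(-13)),np.sin(np.radians(-13))]);print("shaft edge",L,yaw,"centre",(a+b)/2-.010*n)
```

```text
key edge 0.05587435936982429 -11.011070915494997 centre [ 0.52914947 -0.33428994]
shaft edge 0.019439660237833334 -9.209383638171474 centre [ 0.52952709 -0.33448959]
```

Request:
step_arm --deltas '[[[0,0,0.15],0,0],[[0,0,0.15],0,0],[[0,0,0.1],0,0],[[0,0,0],0,0]]'

```text
time: 37.77
ee_pos: [0.5283, -0.3346, 0.1287]
tool_rot: [0.113, 0.994, 0.001, -0.001]
wrist_force: [0.3, -0.8, -4.5]
opening: 0.0183
```

Request:
step_arm --deltas '[[[0,0,0.07],0,0],[[0,0,0.07],0,0],[[0,0,0.07],0,0],[[0,0,0],0,0]]'

```text
time: 38.1
ee_pos: [0.5291, -0.3352, 0.1256]
tool_rot: [0.113, 0.994, -0.0, 0.001]
wrist_force: [-0.6, 1.4, 2.7]
opening: 0.0185
```

Run:
```python
from h import *
plan(.528,-.3345,.14,167)
c=eyes.snapshot("scene"); crop(c,150,200,190,240,12,"s22.png")
```

```text
t 38.10 pos [ 0.5291 -0.3352  0.1256] phi 167.01 open 0.0185 F [-0.6  1.4  2.7] T [ 0.35  0.5  -0.02] tilt 0.09
turn units 0.00 (q6->-25 + dq1)  shift units [ 0.04  0.02 -0.48]  max 0.5 rows
```

View pics/s22.png

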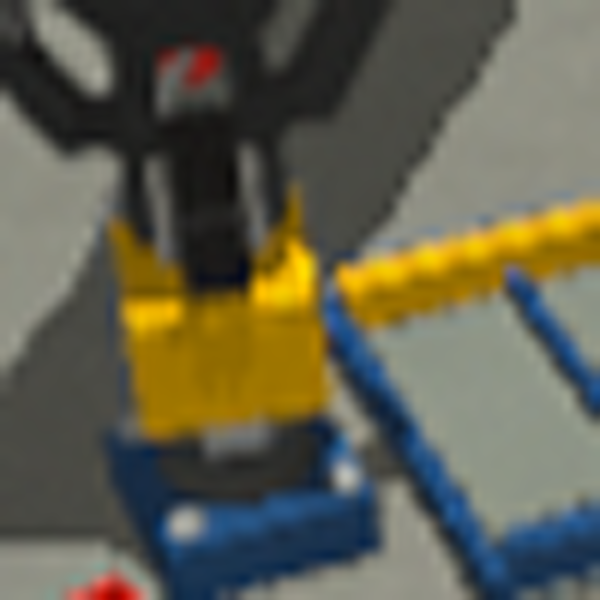

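Request:
step_arm --deltas '[[[0.03,0,0],0,0],[[0,0,0],0,0],[[0,0,0],0,0]]'

```text
time: 38.4
ee_pos: [0.5289, -0.3352, 0.1254]
tool_rot: [0.113, 0.994, -0.001, 0.001]
wrist_force: [-0.7, 1.6, 5.8]
opening: 0.0187
```

Request:
step_arm --deltas '[[[0,0.03,0.02],0,0],[[0,0,0],0,0],[[0,0,0],0,0]]'

```text
time: 38.65
ee_pos: [0.529, -0.335, 0.1253]
tool_rot: [0.113, 0.994, -0.001, 0.001]
wrist_force: [-1.1, -0.2, 7.2]
opening: 0.0186
```

Request:
step_arm --deltas '[[[0,0,0.08],0,0],[[0,0,0],0,0],[[0,0,0],0,0]]'

```text
time: 38.9
ee_pos: [0.5276, -0.3338, 0.1188]
tool_rot: [0.113, 0.994, 0.0, -0.001]
wrist_force: [-0.8, -0.2, -4.1]
opening: 0.0186
```

Run:
```python
from h import *
for i in range(5):
    plan(.528,-.3345,.14,167); eyes.snapshot("scene")
```

```text
t 38.90 pos [ 0.5276 -0.3338  0.1188] phi 167.00 open 0.0186 F [-0.8 -0.2 -4.1] T [-0.22 -0.06  0.11] tilt 0.13
turn units -0.00 (q6->-25 + dq1)  shift units [-0.02 -0.02 -0.71]  max 0.7 rows
t 38.95 pos [ 0.5275 -0.3339  0.1188] phi 166.99 open 0.0188 F [ 1.2 -1.3 -4.3] T [-0.21  0.01 -0.  ] tilt 0.14
turn units -0.00 (q6->-25 + dq1)  shift units [-0.02 -0.02 -0.71]  max 0.7 rows
t 39.00 pos [ 0.5275 -0.3338  0.1189] phi 167.00 open 0.0184 F [ 0.1 -0.7 -4.4] T [-0.32  0.07  0.03] tilt 0.14
turn units -0.00 (q6->-25 + dq1)  shift units [-0.02 -0.02 -0.7 ]  max 0.7 rows
t 39.05 pos [ 0.5275 -0.3339  0.119 ] phi 166.99 open 0.0183 F [-0.8 -1.1 -4.7] T [-0.25  0.1   0.05] tilt 0.14
turn units -0.00 (q6->-25 + dq1)  shift units [-0.02 -0.02 -0.7 ]  max 0.7 rows
t 39.10 pos [ 0.5276 -0.3338  0.1192] phi 167.00 open 0.0186 F [-1.  -0.6 -4.5] T [-0.25  0.05  0.05] tilt 0.13
turn units -0.00 (q6->-25 + dq1)  shift units [-0.02 -0.02 -0.69]  max 0.7 rows
```

Request:
step_arm --deltas '[[[0,0,0.12],0,0],[[0,0,0.12],0,0],[[0,0,0.12],0,0],[[0,0,0],0,0],[[0,0,0],0,0]]'

```text
time: 39.57
ee_pos: [0.5278, -0.3339, 0.1093]
tool_rot: [0.113, 0.994, 0.0, -0.001]
wrist_force: [0.5, -2.1, -5.1]
opening: 0.0185
```

Request:
step_arm --deltas '[[[0,0,0.1],0,0],[[0,0,0.1],0,0],[[0,0,0],0,0],[[0,0,0],0,0]]'

```text
time: 39.9
ee_pos: [0.528, -0.3339, 0.1036]
tool_rot: [0.113, 0.994, 0.0, -0.0]
wrist_force: [-0.3, -1.3, -5.0]
opening: 0.0182
```

Request:
step_arm --deltas '[[[0,0,0.06],0,0],[[0,0,0.05],0,0],[[0,0,0],0,0],[[0,0,0],0,0]]'

```text
time: 40.23
ee_pos: [0.5284, -0.334, 0.1011]
tool_rot: [0.113, 0.994, -0.0, 0.0]
wrist_force: [-0.8, 0.4, -2.3]
opening: 0.0188
```

Run:
```python
from h import *
plan(.528,-.3345,.101,167)
c=eyes.snapshot("scene"); crop(c,150,200,190,240,12,"s23.png")
s=eyes.snapshot("top"); crop(s,250,410,130,260,5,"t23.png")
```

```text
t 40.23 pos [ 0.5284 -0.334   0.1011] phi 167.01 open 0.0188 F [-0.8  0.4 -2.3] T [-0.05  0.11  0.03] tilt 0.04
turn units 0.00 (q6->-25 + dq1)  shift units [ 0.01 -0.02  0.  ]  max 0.0 rows
```

View pics/s23.png

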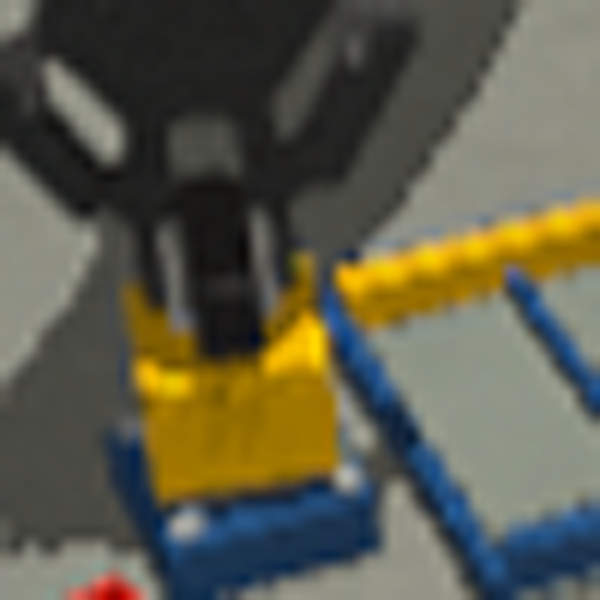

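View pics/t23.png

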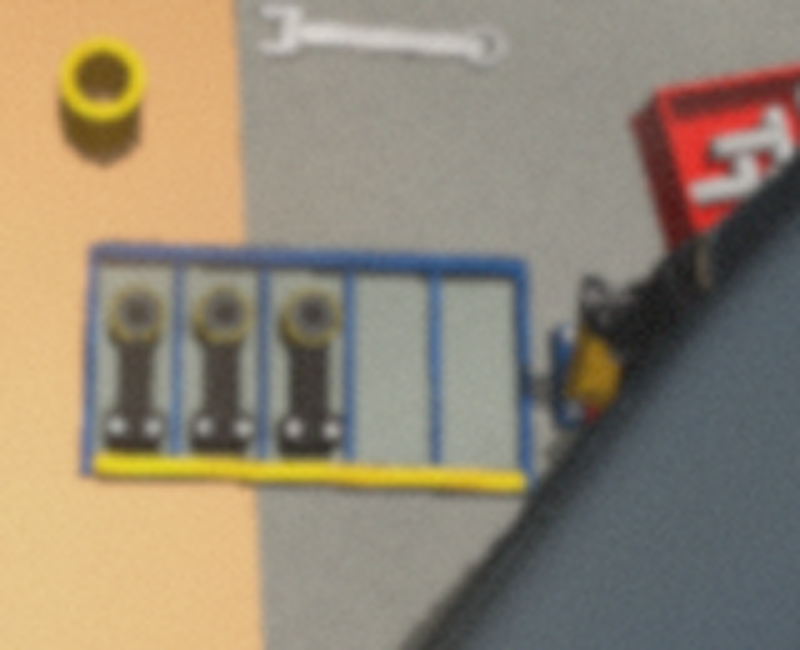

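Request:
step_arm --deltas '[[[0,0,0.05],0,0],[[0,0,0.04],0,0],[[0,0,0],0,0]]'

```text
time: 40.58
ee_pos: [0.5285, -0.334, 0.1011]
tool_rot: [0.113, 0.994, -0.0, 0.001]
wrist_force: [-3.7, 2.6, 6.8]
opening: 0.0185
```

Request:
step_arm --deltas '[[[0,0,0],0.5,0],[[0,0,0],0.5,0],[[0,0,0],0.5,0],[[0,0,0],0.5,0],[[0,0,0],0.5,0],[[0,0,0],0.5,0],[[0,0,0],0.5,0],[[0,0,0],0.5,0],[[0,0,0],0,0]]'

```text
time: 41.33
ee_pos: [0.5286, -0.3347, 0.101]
tool_rot: [0.318, 0.948, -0.001, 0.001]
wrist_force: [-2.0, 2.0, 6.8]
opening: 0.0183
```

Run:
```python
from h import *
plan(.528,-.3345,.101,167)
c=eyes.snapshot("scene"); crop(c,150,200,190,240,12,"s24.png")
```

```text
t 41.33 pos [ 0.5286 -0.3347  0.101 ] phi 142.90 open 0.0183 F [-2.   2.   6.8] T [ 0.19  0.82 -0.13] tilt 0.18
turn units -4.02 (q6->-25 + dq1)  shift units [0.02 0.   0.  ]  max 0.0 rows
```

View pics/s24.png

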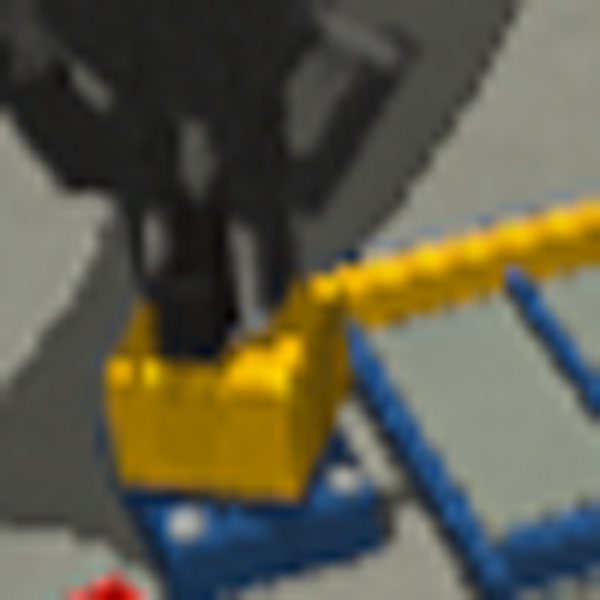

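Request:
step_arm --deltas '[[[0,0,0],0.5,0],[[0,0,0],0.5,0],[[0,0,0],0.5,0],[[0,0,0],0.5,0],[[0,0,0],0.5,0],[[0,0,0],0.5,0],[[0,0,0],0.5,0],[[0,0,0],0.5,0],[[0,0,0],0.5,0]]'

```text
time: 42.13
ee_pos: [0.5283, -0.3355, 0.101]
tool_rot: [0.531, 0.847, -0.002, 0.002]
wrist_force: [-3.1, -0.6, 6.1]
opening: 0.0187
```

Request:
step_arm --deltas '[[[0,0,0],0.5,0],[[0,0,0],0.5,0],[[0,0,0],0.5,0],[[0,0,0],0.5,0],[[0,0,0],0.5,0],[[0,0,0],0.5,0],[[0,0,0],0.5,0],[[0,0,0],0,0]]'

```text
time: 42.8
ee_pos: [0.5279, -0.3359, 0.101]
tool_rot: [0.676, 0.736, -0.002, 0.002]
wrist_force: [-2.9, -2.0, 6.3]
opening: 0.0185
```

Run:
```python
from h import *
plan(.528,-.3345,.101,89)
c=eyes.snapshot("scene"); crop(c,150,200,190,240,12,"s25.png")
```

```text
t 42.80 pos [ 0.5279 -0.3359  0.101 ] phi 94.86 open 0.0185 F [-2.9 -2.   6.3] T [-0.27  1.16  0.  ] tilt 0.28
turn units 0.98 (q6->52 + dq1)  shift units [0.05 0.   0.  ]  max 0.0 rows
```

View pics/s25.png

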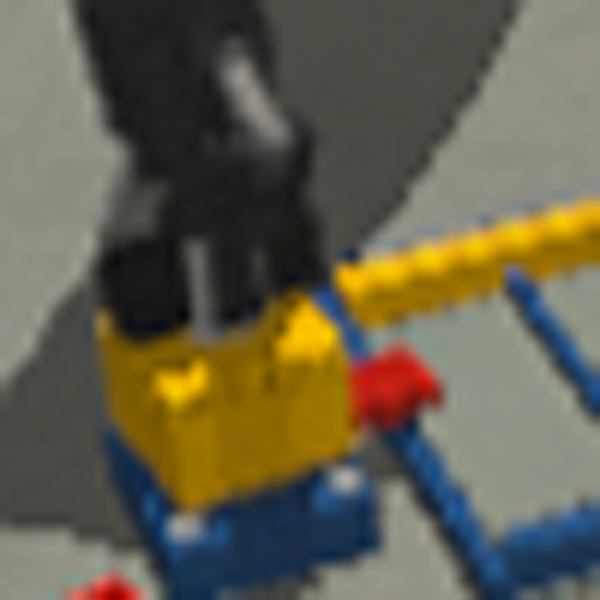

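Request:
step_arm --deltas '[[[0,0,0],0.4,0],[[0,0,0],0.4,0],[[0,0,0],0.3,0],[[0,0,0],0,0]]'

```text
time: 43.18
ee_pos: [0.5278, -0.336, 0.1011]
tool_rot: [0.718, 0.696, -0.002, 0.002]
wrist_force: [-4.1, -1.0, 6.0]
opening: 0.0182
```

Run:
```python
from h import *
for i in range(3): plan(.528,-.3345,.101,89); eyes.snapshot("top")
```

```text
t 43.18 pos [ 0.5278 -0.336   0.1011] phi 88.29 open 0.0182 F [-4.1 -1.   6. ] T [-0.18  1.16  0.01] tilt 0.29
turn units -0.12 (q6->52 + dq1)  shift units [0.05 0.01 0.  ]  max 0.0 rows
t 43.23 pos [ 0.5278 -0.3359  0.1011] phi 88.33 open 0.0184 F [-4.3 -1.8  6.8] T [-0.21  1.2  -0.02] tilt 0.28
turn units -0.11 (q6->52 + dq1)  shift units [0.05 0.01 0.  ]  max 0.0 rows
t 43.28 pos [ 0.5278 -0.3359  0.101 ] phi 88.34 open 0.0185 F [-4.2 -1.5  6.1] T [-0.21  1.22 -0.04] tilt 0.28
turn units -0.11 (q6->52 + dq1)  shift units [0.05 0.01 0.  ]  max 0.0 rows
```

Request:
step_arm --deltas '[[[0,0,0],0.4,0],[[0,0,0],0.4,0],[[0,0,0],0,0],[[0,0,0],0,0]]'

```text
time: 43.67
ee_pos: [0.5272, -0.3355, 0.101]
tool_rot: [0.746, 0.666, -0.002, 0.001]
wrist_force: [-5.6, -0.7, 8.5]
opening: 0.0183
```

Run:
```python
from h import *
for i in range(3): plan(.528,-.3345,.101,89); eyes.snapshot("top")
```

```text
t 43.67 pos [ 0.5272 -0.3355  0.101 ] phi 83.55 open 0.0183 F [-5.6 -0.7  8.5] T [-0.06  1.57  0.  ] tilt 0.24
turn units -0.91 (q6->52 + dq1)  shift units [0.03 0.03 0.  ]  max 0.0 rows
t 43.72 pos [ 0.5272 -0.3355  0.101 ] phi 83.55 open 0.0186 F [-6.  -1.7  8.8] T [ 0.05  1.54 -0.01] tilt 0.24
turn units -0.91 (q6->52 + dq1)  shift units [0.03 0.03 0.  ]  max 0.0 rows
t 43.77 pos [ 0.5272 -0.3355  0.101 ] phi 83.55 open 0.0185 F [-5.1 -1.   8.4] T [0.04 1.52 0.07] tilt 0.24
turn units -0.91 (q6->52 + dq1)  shift units [0.03 0.03 0.  ]  max 0.0 rows
```

Request:
step_arm --deltas '[[[0,0,0],0.3,0],[[0,0,0],0.3,0],[[0,0,0],0,0],[[0,0,0],0,0]]'

```text
time: 44.15
ee_pos: [0.5268, -0.335, 0.101]
tool_rot: [0.766, 0.643, -0.002, 0.0]
wrist_force: [-6.1, 0.3, 8.8]
opening: 0.0188
```

Run:
```python
from h import *
for i in range(2): plan(.528,-.3345,.101,89); c=eyes.snapshot("scene")
crop(c,150,200,190,240,12,"s26.png")
```

```text
t 44.15 pos [ 0.5268 -0.335   0.101 ] phi 79.96 open 0.0188 F [-6.1  0.3  8.8] T [0.22 1.82 0.06] tilt 0.22
turn units -1.51 (q6->52 + dq1)  shift units [ 0.02  0.04 -0.  ]  max 0.0 rows
t 44.20 pos [ 0.5267 -0.335   0.101 ] phi 79.96 open 0.0183 F [-5.4 -0.3  8.9] T [0.23 1.7  0.08] tilt 0.22
turn units -1.51 (q6->52 + dq1)  shift units [ 0.02  0.04 -0.  ]  max 0.0 rows
```

View pics/s26.png

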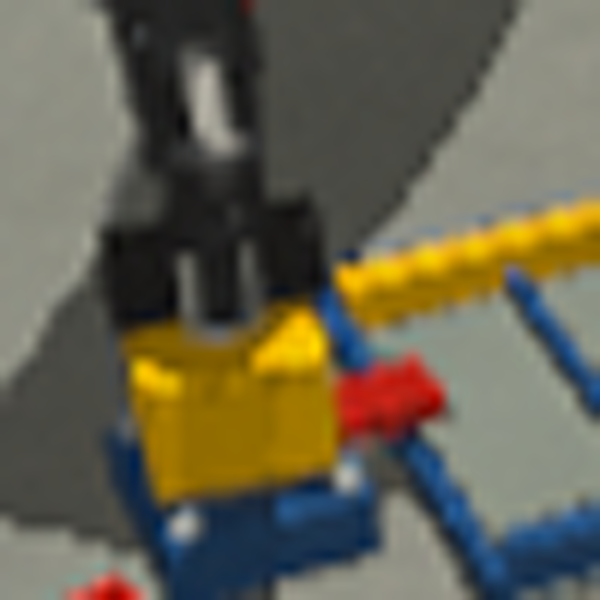

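Run:
```python
from h import *
c=eyes.snapshot("scene")
S=lambda x,y,z,o=(150,190),k=12:ray(c,o[0]+(x+.5)/k-.5,o[1]+(y+.5)/k-.5,z)[:2]
a,b=S(162,502,.036),S(340,470,.036); d=b-a;L=np.hypot(*d);yaw=np.degrees(np.arctan2(d[1],d[0]))-90
print("key edge",L,yaw)
for z in (.045,.04):
  a,b=S(345,438,z),S(440,410,z); d=b-a; print("catch lower edge",np.hypot(*d),np.degrees(np.arctan2(d[1],d[0])))
hsv=cv2.cvtColor(c["img"],cv2.COLOR_BGR2HSV)
red=cv2.inRange(hsv,(0,120,80),(10,255,255))|cv2.inRange(hsv,(170,120,80),(180,255,255))
m=np.zeros_like(red); m[215:232,176:190]=red[215:232,176:190]
P=np.argwhere(m>0); W=np.array([ray(c,b,a,.045)[:2] for a,b in P]); print(len(P),W.mean(0)); mm=W.mean(0)
print("dir from shaft",np.degrees(np.arctan2(mm[1]+.3343,mm[0]-.529)))
```

```text
key edge 0.05322750566727742 -11.622207579082257
catch lower edge 0.03034295713212958 88.94816074157451
catch lower edge 0.030523503247391053 88.94816074157417
48 [ 0.54706892 -0.29145531]
dir from shaft 67.13335132110711
```

Request:
step_arm --deltas '[[[0,0,0],0.25,0],[[0,0,0],0.25,0],[[0,0,0],0,0],[[0,0,0],0,0]]'

```text
time: 44.63
ee_pos: [0.5266, -0.3348, 0.101]
tool_rot: [0.782, 0.623, -0.002, 0.0]
wrist_force: [-7.9, -0.2, 9.2]
opening: 0.0183
```

Run:
```python
from h import *
for i in range(2): plan(.528,-.3345,.101,89); c=eyes.snapshot("scene")
```

```text
t 44.63 pos [ 0.5266 -0.3348  0.101 ] phi 77.03 open 0.0183 F [-7.9 -0.2  9.2] T [0.33 1.86 0.43] tilt 0.22
turn units -1.99 (q6->53 + dq1)  shift units [ 0.01  0.05 -0.  ]  max 0.0 rows
t 44.68 pos [ 0.5266 -0.3348  0.101 ] phi 77.04 open 0.0187 F [-6.7 -0.3  8.8] T [0.29 1.9  0.43] tilt 0.22
turn units -1.99 (q6->53 + dq1)  shift units [ 0.01  0.05 -0.  ]  max 0.0 rows
```

Request:
step_arm --deltas '[[[0,0,0],0.25,0],[[0,0,0],0.25,0],[[0,0,0],0,0],[[0,0,0],0,0]]'

```text
time: 45.07
ee_pos: [0.5266, -0.3347, 0.101]
tool_rot: [0.797, 0.603, -0.002, 0.0]
wrist_force: [-7.5, -0.4, 9.0]
opening: 0.0184
```

Run:
```python
from h import *
for i in range(2): plan(.528,-.3345,.101,89); c=eyes.snapshot("scene")
crop(c,150,200,190,240,12,"s27.png")
```

```text
t 45.07 pos [ 0.5266 -0.3347  0.101 ] phi 74.24 open 0.0184 F [-7.5 -0.4  9. ] T [0.33 1.89 1.37] tilt 0.24
turn units -2.46 (q6->53 + dq1)  shift units [ 0.01  0.05 -0.  ]  max 0.0 rows
t 45.12 pos [ 0.5266 -0.3347  0.101 ] phi 74.24 open 0.0185 F [-7.2 -0.2  8.5] T [0.24 1.91 1.38] tilt 0.25
turn units -2.46 (q6->53 + dq1)  shift units [ 0.01  0.05 -0.  ]  max 0.0 rows
```

View pics/s27.png

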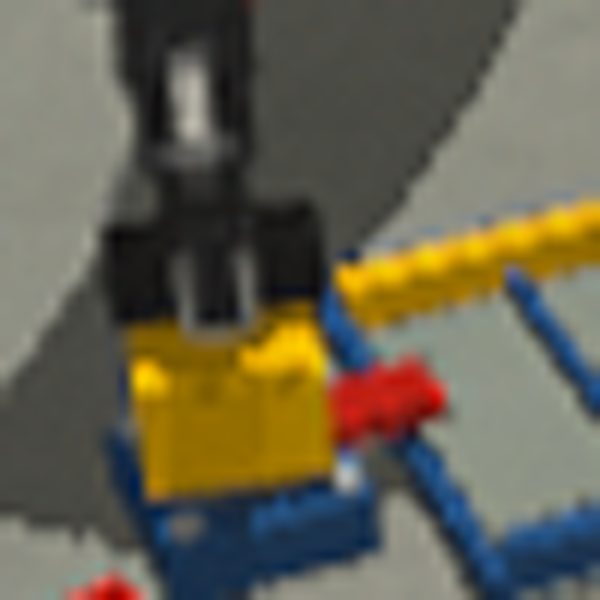

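Request:
step_arm --deltas '[[[0,0,0],-0.5,0],[[0,0,0],-0.5,0],[[0,0,0],-0.5,0],[[0,0,0],-0.4,0],[[0,0,0],0,0]]'

```text
time: 45.58
ee_pos: [0.5266, -0.3348, 0.101]
tool_rot: [0.735, 0.678, -0.002, 0.0]
wrist_force: [-5.8, 0.2, 8.4]
opening: 0.0185
```

Run:
```python
from h import *
for i in range(2): plan(.528,-.3345,.101,87); c=eyes.snapshot("scene")
```

```text
t 45.58 pos [ 0.5266 -0.3348  0.101 ] phi 85.45 open 0.0185 F [-5.8  0.2  8.4] T [0.31 1.77 0.06] tilt 0.21
turn units -0.26 (q6->54 + dq1)  shift units [ 0.01  0.05 -0.  ]  max 0.0 rows
t 45.63 pos [ 0.5266 -0.3348  0.101 ] phi 85.39 open 0.0184 F [-6.4  1.2  8.4] T [0.26 1.79 0.07] tilt 0.21
turn units -0.27 (q6->55 + dq1)  shift units [ 0.01  0.04 -0.  ]  max 0.0 rows
```

Request:
step_arm --deltas '[[[0,-0.03,-0.1],0,0],[[0,0,-0.15],0,0],[[0,0,0],0,0]]'

```text
time: 45.93
ee_pos: [0.5264, -0.3346, 0.1021]
tool_rot: [0.735, 0.678, -0.001, -0.001]
wrist_force: [0.8, -5.3, -12.7]
opening: 0.0186
```

Request:
step_arm --deltas '[[[0,0,-0.2],0,0],[[0,0,-0.2],0,0],[[0,0,-0.2],0,0],[[0,0,0],0,0]]'

```text
time: 46.27
ee_pos: [0.5268, -0.3343, 0.1244]
tool_rot: [0.735, 0.678, -0.001, -0.0]
wrist_force: [-2.9, -2.1, -4.0]
opening: 0.0185
```

Request:
step_arm --deltas '[[[0,0,-0.3],0,0],[[0,0,-0.4],0,0],[[0,0,-0.6],0,0],[[0,0,-0.8],0,0],[[0,0,-0.6],0,0],[[0,0,0],0,0]]'

```text
time: 46.77
ee_pos: [0.5303, -0.3347, 0.2125]
tool_rot: [0.735, 0.678, 0.002, 0.006]
wrist_force: [0.6, -1.6, -3.0]
opening: 0.0183
```

Run:
```python
from h import *
plan(.459,.273,.20)
plan(.459,.273,.20,176)
c=eyes.snapshot("scene"); crop(c,140,210,170,240,10,"s28.png")
s=eyes.snapshot("top"); crop(s,250,410,130,260,5,"t28.png")
```

```text
t 46.77 pos [ 0.5303 -0.3347  0.2125] phi 85.45 open 0.0183 F [ 0.6 -1.6 -3. ] T [-0.06 -0.03 -0.04] tilt 0.7
turn units -0.00 (q6->56 + dq1)  shift units [20.01 -3.98  0.27]  max 20.0 rows
t 46.77 pos [ 0.5303 -0.3347  0.2125] phi 85.45 open 0.0183 F [ 0.6 -1.6 -3. ] T [-0.06 -0.03 -0.04] tilt 0.7
turn units -15.09 (q6->-34 + dq1)  shift units [ 3.79 20.04  0.62]  max 20.0 rows
```

View pics/s28.png

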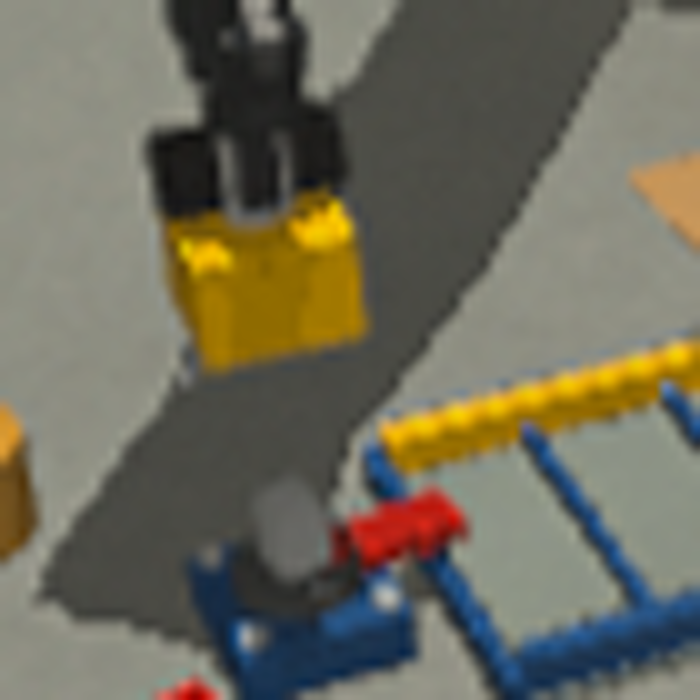

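Request:
step_arm --deltas '[[[0.95,-0.19,0],0,0],[[0.95,-0.19,0],0,0],[[0.95,-0.19,0],0,0],[[0.95,-0.19,0],0,0],[[0.95,-0.19,0],0,0],[[0.95,-0.19,0],0,0],[[0.95,-0.19,0],0,0],[[0.95,-0.19,0],0,0],[[0.95,-0.19,0],0,0],[[0.95,-0.19,0],0,0]]'

```text
time: 47.7
ee_pos: [0.4919, -0.0432, 0.2027]
tool_rot: [0.735, 0.678, -0.0, -0.002]
wrist_force: [-0.4, 0.5, -4.0]
opening: 0.0183
```

Request:
step_arm --deltas '[[[0.95,-0.19,0],0,0],[[0.95,-0.19,0],0,0],[[0.95,-0.19,0],0,0],[[0.95,-0.19,0],0,0],[[0.95,-0.19,0],0,0],[[0.95,-0.19,0],0,0],[[0.95,-0.19,0],0,0],[[0.95,-0.19,0],0,0],[[0.95,-0.19,0],0,0],[[0.95,-0.19,0],0,0]]'

```text
time: 48.53
ee_pos: [0.4576, 0.2448, 0.2027]
tool_rot: [0.735, 0.678, -0.001, -0.001]
wrist_force: [1.0, 0.0, -3.7]
opening: 0.0185
```

Request:
step_arm --deltas '[[[0.9,-0.18,0],0,0],[[0,0,0],0,0],[[0,0,0],0,0]]'

```text
time: 48.78
ee_pos: [0.4545, 0.2719, 0.2026]
tool_rot: [0.734, 0.679, -0.002, -0.001]
wrist_force: [-0.1, -0.8, -4.0]
opening: 0.0185
```

Run:
```python
from h import *
plan(.459,.272,.085)
c=eyes.snapshot("scene"); crop(c,260,330,130,205,8,"s29.png")
s=eyes.snapshot("top"); crop(s,250,410,130,260,5,"t29.png")
```

```text
t 48.78 pos [0.4545 0.2719 0.2026] phi 85.59 open 0.0185 F [-0.1 -0.8 -4. ] T [-0.04  0.04  0.01] tilt 0.2
turn units -0.00 (q6->118 + dq1)  shift units [0.02 0.16 3.92]  max 3.9 rows
```

View pics/s29.png

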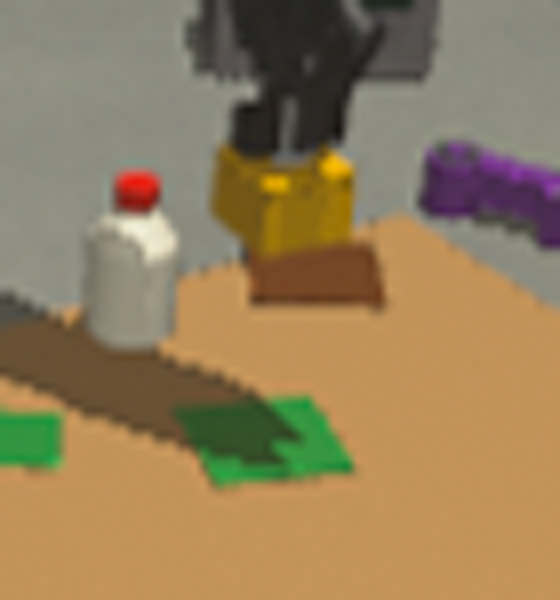

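View pics/t29.png

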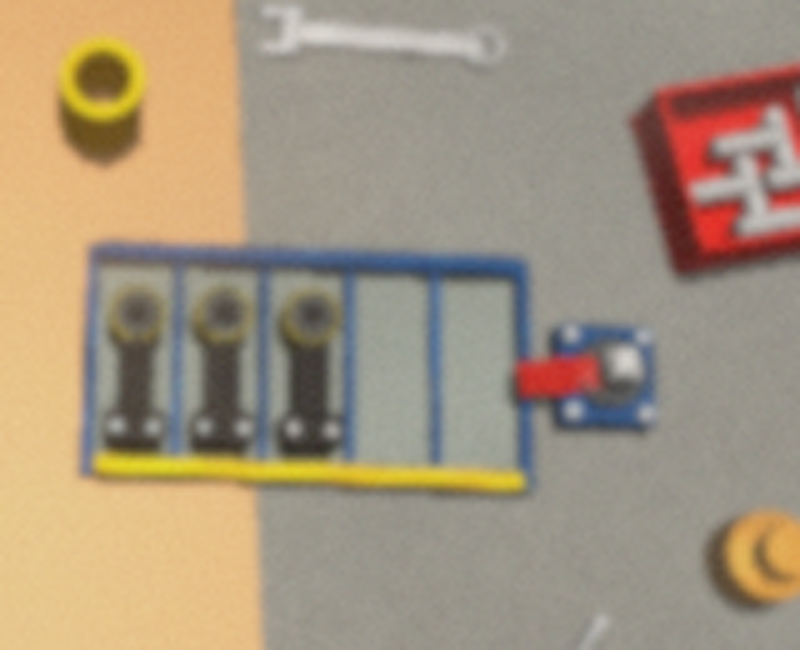

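Run:
```python
from h import *
c=eyes.snapshot("scene")
S=lambda x,y,z,o=(260,130),k=8:ray(c,o[0]+(x+.5)/k-.5,o[1]+(y+.5)/k-.5,z)[:2]
p=[S(*q,.004) for q in [(176,408),(312,398),(355,468),(215,488)]]; print(np.round(p,4),np.mean(p,0))
s=eyes.snapshot("top"); hsv=cv2.cvtColor(s["img"],cv2.COLOR_BGR2HSV)
crop(s,170,230,190,250,10,"t30.png")
plan(.459,.272,.085)
```

```text
[[0.408  0.2459]
 [0.4361 0.3228]
 [0.5114 0.2985]
 [0.4915 0.2167]] [0.46174864 0.27096596]
t 48.98 pos [0.4559 0.2698 0.2038] phi 85.34 open 0.0184 F [-0.3  0.3 -3. ] T [-0.04 -0.01  0.01] tilt 0.08
turn units -0.00 (q6->118 + dq1)  shift units [0.09 0.1  3.96]  max 4.0 rows
```

Request:
step_arm --deltas '[[[0.04,0.13,0.5],0,0],[[0,0,0.8],0,0],[[0,0,0.8],0,0],[[0,0,0.8],0,0],[[0,0,0.6],0,0],[[0,0,0.4],0,0],[[0,0,0.2],0,0],[[0,0,0],0,0],[[0,0,0],0,0]]'

```text
time: 49.73
ee_pos: [0.4606, 0.2715, 0.0822]
tool_rot: [0.735, 0.678, 0.0, 0.0]
wrist_force: [0.7, 0.7, -4.5]
opening: 0.0183
```

Request:
step_arm --deltas '[[[0,0,0.08],0,0],[[0,0,0.08],0,0],[[0,0,0.06],0,0],[[0,0,0.04],0,0],[[0,0,0],0,0],[[0,0,0],0,0]]'

```text
time: 50.23
ee_pos: [0.46, 0.2717, 0.0737]
tool_rot: [0.735, 0.678, -0.0, -0.0]
wrist_force: [-0.2, 1.0, -4.5]
opening: 0.0185
```

Request:
step_arm --deltas '[[[0,0,0.06],0,0],[[0,0,0.05],0,0],[[0,0,0.04],0,0],[[0,0,0],0,0],[[0,0,0],0,0]]'

```text
time: 50.65
ee_pos: [0.46, 0.2716, 0.0691]
tool_rot: [0.735, 0.678, -0.0, -0.0]
wrist_force: [-0.5, -0.3, -3.3]
opening: 0.0182
```

Request:
step_arm --deltas '[[[0,0,0.03],0,0],[[0,0,0],0,0],[[0,0,0],0,0]]'

```text
time: 50.9
ee_pos: [0.4602, 0.2716, 0.0689]
tool_rot: [0.735, 0.678, 0.0, 0.0]
wrist_force: [-2.3, -1.9, 0.7]
opening: 0.0184
```

Seated on the pad; release and rise, then retreat.

Request:
step_arm --deltas '[[[0,0,0],0,45],[[0,0,0],0,45],[[0,0,0],0,45],[[0,0,0],0,45],[[0,0,-0.3],0,45],[[0,0,-0.7],0,45],[[0,0,-0.9],0,45],[[0,0,-0.9],0,45],[[0,0,-0.9],0,45],[[0,0,-0.9],0,45]]'

```text
time: 51.73
ee_pos: [0.4601, 0.2716, 0.2085]
tool_rot: [0.735, 0.678, 0.0, 0.0]
wrist_force: [0.1, -0.5, 0.2]
opening: 0.0383
```

Request:
step_arm --deltas '[[[0.6,-0.8,0],0,45],[[0.6,-0.8,0],0,45],[[0.6,-0.8,0],0,45],[[0.6,-0.8,0],0,45],[[0.6,-0.8,0],0,45],[[0.6,-0.8,0],0,45],[[0.6,-0.8,0],0,45],[[0,0,0],0,45]]'

```text
time: 52.4
ee_pos: [0.2991, 0.4136, 0.2074]
tool_rot: [0.733, 0.68, 0.0, -0.002]
wrist_force: [0.3, -1.2, -0.6]
opening: 0.0386
```

Run:
```python
from h import *
plan(.459,.272,.085)
c=eyes.snapshot("scene"); crop(c,145,345,130,250,4,"s31.png")
s=eyes.snapshot("top"); crop(s,80,400,120,290,2.5,"t31.png")
crop(s,330,390,180,230,10,"t31c.png")
```

```text
t 52.40 pos [0.2991 0.4136 0.2074] phi 85.73 open 0.0386 F [ 0.3 -1.2 -0.6] T [-0.05  0.03 -0.01] tilt 0.18
turn units -0.00 (q6->141 + dq1)  shift units [-4.32  5.67  4.06]  max 5.7 rows
```

View pics/s31.png

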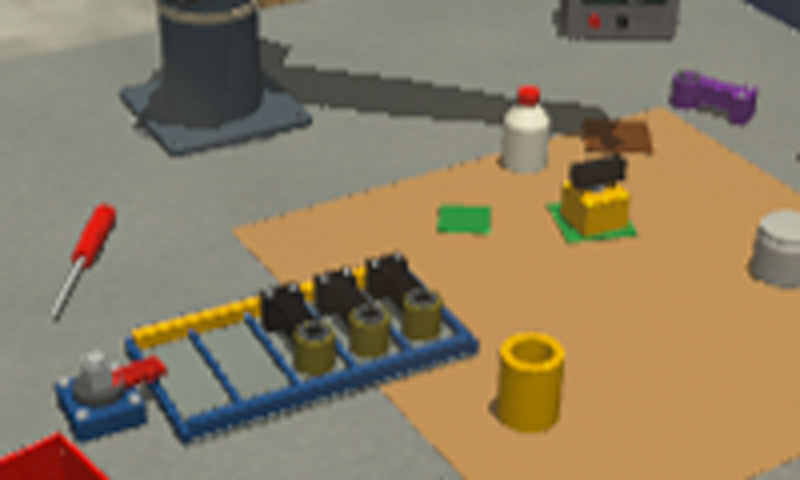

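View pics/t31.png

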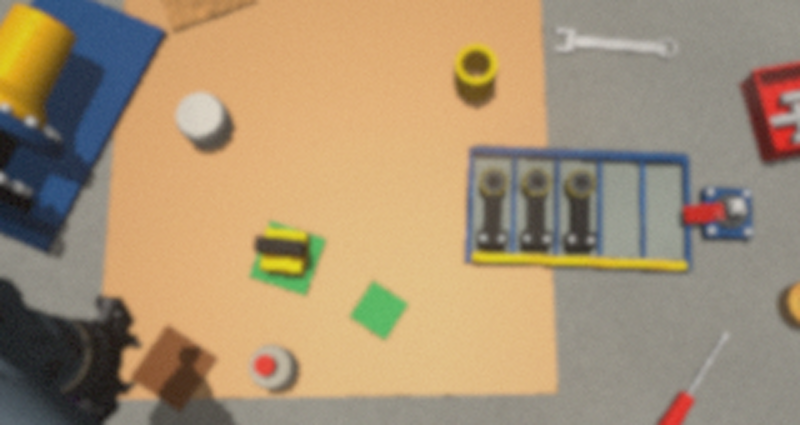

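View pics/t31c.png

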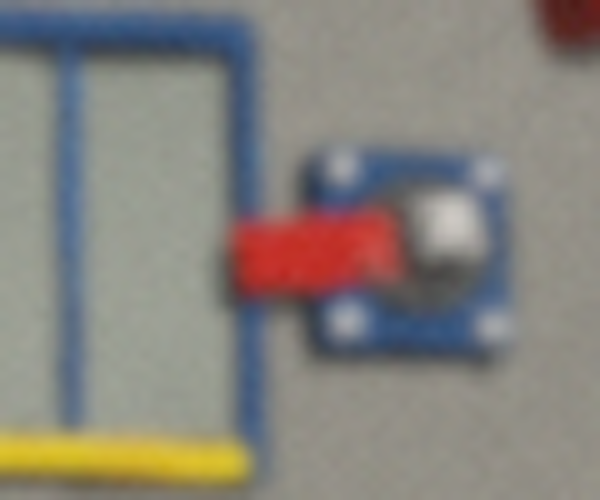

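Run:
```python
from h import *
s=eyes.snapshot("top");c=eyes.snapshot("scene")
for nm,S,box in(("top",s,(198,215,350,372)),("scene",c,(216,230,170,188))):
  im=S["img"].astype(int); b,g,r=im[...,0],im[...,1],im[...,2]
  w=np.clip(r-np.maximum(b,g)-40,0,None).astype(float); m=np.zeros_like(w); y0,y1,x0,x1=box; m[y0:y1,x0:x1]=w[y0:y1,x0:x1]
  P=np.argwhere(m>0); ww=m[P[:,0],P[:,1]]; W=np.array([ray(S,q,p,.045)[:2] for p,q in P])
  mu=np.average(W,axis=0,weights=ww); C=np.cov((W-mu).T,aweights=ww); e,v=np.linalg.eigh(C); 
  print(nm,len(P),mu.round(4),"dir",(np.degrees(np.arctan2(v[1,1],v[0,1]))%180).round(1),np.sqrt(e*12))
T=lambda x,y,z,o=(330,180),k=10:ray(s,o[0]+(x+.5)/k-.5,o[1]+(y+.5)/k-.5,z)[:2]
for a,b,z in(((235,300),(385,282),.04),((240,222),(390,208),.045),((345,165),(488,172),.03),((347,320),(493,327),.03),((20,27),(240,30),.026),((10,455),(240,463),.026)):
  d=T(*a,z)-T(*b,z); print(np.degrees(np.arctan2(d[1],d[0])))
crop(c,150,200,200,240,14,"s32.png")
```

```text
top 132 [ 0.5212 -0.295 ] dir 98.7 [0.02177347 0.05060992]
scene 78 [ 0.5398 -0.298 ] dir 96.1 [0.02777195 0.04663126]
97.87449860335857
96.38774817401153
88.07712323060412
88.1617382079462
90.15912075856349
88.94758422210008
```

View pics/s32.png

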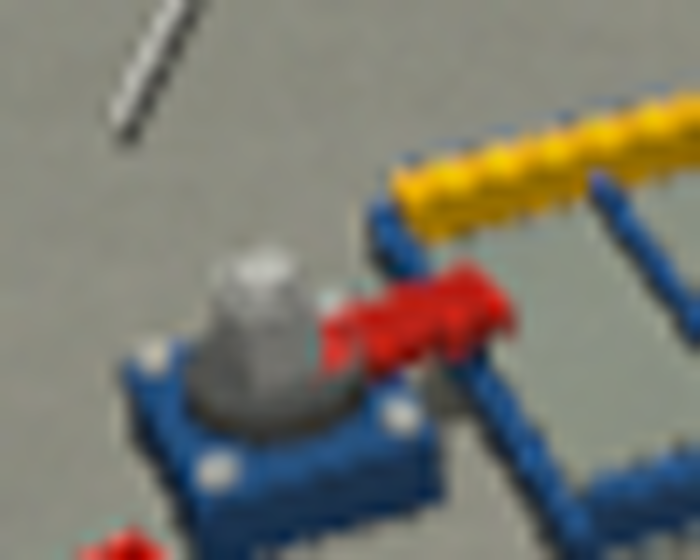

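Run:
```python
from h import *
plan(.460,.2716,.069,85.4)
```

```text
t 52.60 pos [0.3033 0.4104 0.2068] phi 85.39 open 0.0384 F [ 0.7 -0.4 -0.2] T [ 0.01 -0.02  0.01] tilt 0.05
turn units -0.00 (q6->141 + dq1)  shift units [-4.19  5.57  4.6 ]  max 5.6 rows
```

Request:
step_arm --deltas '[[[-0.6,0.8,0],0,45],[[-0.6,0.8,0],0,45],[[-0.6,0.8,0],0,45],[[-0.6,0.8,0],0,45],[[-0.6,0.8,0],0,45],[[-0.6,0.8,0],0,45],[[-0.59,0.77,0],0,45],[[0,0,0],0,45],[[0,0,0],0,45]]'

```text
time: 53.35
ee_pos: [0.4608, 0.2697, 0.2062]
tool_rot: [0.737, 0.676, -0.0, -0.0]
wrist_force: [-0.2, -0.2, 0.2]
opening: 0.0382
```

Request:
step_arm --deltas '[[[0,0,0.6],0,45],[[0,0,0.8],0,45],[[0,0,0.8],0,45],[[0,0,0.8],0,45],[[0,0,0.6],0,45],[[0,0,0.4],0,45],[[0,0,0.2],0,45],[[0,0,0.2],0,45],[[0,0,0],0,45],[[0,0,0],0,45]]'

```text
time: 54.18
ee_pos: [0.4597, 0.2723, 0.0752]
tool_rot: [0.735, 0.678, 0.001, 0.0]
wrist_force: [-0.4, 0.1, 0.2]
opening: 0.0383
```

Run:
```python
from h import *
plan(.460,.2716,.069,85.4)
c=eyes.snapshot("scene"); crop(c,260,330,130,205,8,"s33.png")
```

```text
t 54.18 pos [0.4597 0.2723 0.0752] phi 85.41 open 0.0383 F [-0.4  0.1  0.2] T [0.   0.01 0.04] tilt 0.08
turn units 0.00 (q6->118 + dq1)  shift units [-0.02  0.01  0.21]  max 0.2 rows
```

View pics/s33.png

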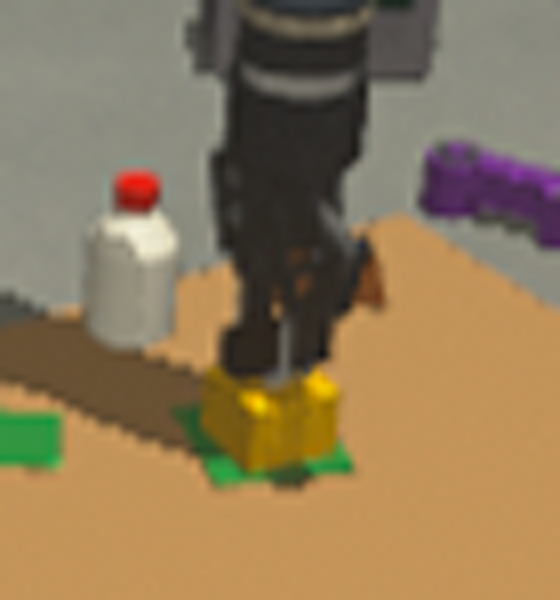

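Request:
step_arm --deltas '[[[0,0,0.1],0,45],[[0,0,0.1],0,45],[[0,0,0],0,0],[[0,0,0],0,0],[[0,0,0],0,0],[[0,0,0],0,0],[[0,0,0],0,0],[[0,0,0],0,0],[[0,0,0],0,0]]'

```text
time: 54.98
ee_pos: [0.4597, 0.272, 0.0684]
tool_rot: [0.735, 0.678, 0.0, 0.0]
wrist_force: [1.9, -0.7, -1.4]
opening: 0.0186
```

Request:
step_arm --deltas '[[[0,0,-0.3],0,0],[[0,0,-0.7],0,0],[[0,0,-0.8],0,0],[[0,0,-0.8],0,0],[[0,0,-0.8],0,0],[[0,0,-0.7],0,0],[[0,0,-0.3],0,0],[[0,0,0],0,0],[[0,0,0],0,0]]'

```text
time: 55.73
ee_pos: [0.4588, 0.272, 0.1997]
tool_rot: [0.735, 0.678, -0.001, -0.0]
wrist_force: [-0.6, 0.2, -5.4]
opening: 0.0187
```

Run:
```python
from h import *
plan(.528,-.3342,.2)
plan(.528,-.3342,.2,96)
```

```text
t 55.73 pos [0.4588 0.272  0.1997] phi 85.41 open 0.0187 F [-0.6  0.2 -5.4] T [ 0.02  0.04 -0.01] tilt 0.07
turn units -0.00 (q6->118 + dq1)  shift units [-1.996e+01  3.920e+00 -1.000e-02]  max 20.0 rows
t 55.73 pos [0.4588 0.272  0.1997] phi 85.41 open 0.0187 F [-0.6  0.2 -5.4] T [ 0.02  0.04 -0.01] tilt 0.07
turn units -1.76 (q6->107 + dq1)  shift units [-20.34   0.18  -0.  ]  max 20.3 rows
```

Turn −1.76 at the end, after 21 translation rows.

Request:
step_arm --deltas '[[[-0.95,0.187,0],0,0],[[-0.95,0.187,0],0,0],[[-0.95,0.187,0],0,0],[[-0.95,0.187,0],0,0],[[-0.95,0.187,0],0,0],[[-0.95,0.187,0],0,0],[[-0.95,0.187,0],0,0],[[-0.95,0.187,0],0,0],[[-0.95,0.187,0],0,0],[[-0.95,0.187,0],0,0]]'

```text
time: 56.57
ee_pos: [0.4905, -0.0176, 0.1973]
tool_rot: [0.735, 0.678, -0.002, -0.002]
wrist_force: [1.0, 0.6, -4.4]
opening: 0.0183
```

Request:
step_arm --deltas '[[[-0.95,0.187,0],0,0],[[-0.95,0.187,0],0,0],[[-0.95,0.187,0],0,0],[[-0.95,0.187,0],0,0],[[-0.95,0.187,0],0,0],[[-0.95,0.187,0],0,0],[[-0.95,0.187,0],0,0],[[-0.95,0.187,0],0,0],[[-0.95,0.187,0],0,0],[[-0.95,0.187,0],0,0]]'

```text
time: 57.4
ee_pos: [0.524, -0.3055, 0.1968]
tool_rot: [0.735, 0.678, -0.0, -0.003]
wrist_force: [0.3, 0.3, -4.5]
opening: 0.0186
```

Request:
step_arm --deltas '[[[-0.95,0.18,0],0,0],[[0,0,0.2],-0.6,0],[[0,0,0.5],-0.6,0],[[0,0,0.5],-0.56,0],[[0,0,0.4],0,0],[[0,0,0.2],0,0],[[0,0,0],0,0],[[0,0,0],0,0]]'

```text
time: 58.07
ee_pos: [0.5279, -0.3333, 0.145]
tool_rot: [0.67, 0.743, -0.0, -0.001]
wrist_force: [0.3, 0.1, -3.0]
opening: 0.0188
```

Run:
```python
from h import *
plan(.528,-.3342,.143,96)
c=eyes.snapshot("scene"); crop(c,150,200,190,240,12,"s34.png")
```

```text
t 58.07 pos [ 0.5279 -0.3333  0.145 ] phi 95.94 open 0.0188 F [ 0.3  0.1 -3. ] T [-0.06 -0.04  0.05] tilt 0.15
turn units -0.01 (q6->46 + dq1)  shift units [-0.03 -0.    0.07]  max 0.1 rows
```

View pics/s34.png

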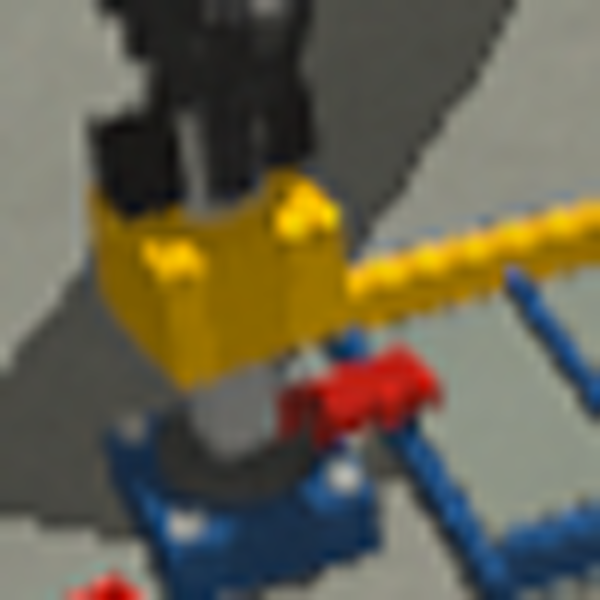

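Run:
```python
from h import *
c=eyes.snapshot("scene")
S=lambda x,y,z,o=(150,190),k=12:ray(c,o[0]+(x+.5)/k-.5,o[1]+(y+.5)/k-.5,z)[:2]
plan(.528,-.3342,.143,96)
for z in (.080,.0785):
  l,f,r=S(106,296,z),S(190,391,z),S(349,326,z)
  d=r-f; L=np.hypot(*d); yaw=np.degrees(np.arctan2(d[1],d[0])); n=np.array([d[1],-d[0]])/L
  print(L,np.hypot(*(l-f)),yaw,"centre",(f+r)/2-.028*n,(l+r)/2)
```

```text
t 58.17 pos [ 0.5289 -0.3341  0.1472] phi 95.95 open 0.0188 F [ 0.4  0.2 -4.4] T [0.01 0.03 0.02] tilt 0.09
turn units -0.01 (q6->46 + dq1)  shift units [ 0.   -0.03  0.14]  max 0.1 rows
0.053031210880892306 0.058514048445964056 99.23129724846142 centre [ 0.52888714 -0.33250525] [ 0.52745667 -0.33133528]
0.05312998870905996 0.058623038803279716 99.23129724846136 centre [ 0.52688684 -0.33195207] [ 0.52540222 -0.33078829]
```

Request:
step_arm --deltas '[[[-0.04,0,0.15],0,0],[[0,0,0.2],0,0],[[0,0,0.15],0,0],[[0,0,0],0,0],[[0,0,0],0,0]]'

```text
time: 58.58
ee_pos: [0.5282, -0.3348, 0.1305]
tool_rot: [0.669, 0.743, -0.0, -0.001]
wrist_force: [-0.2, -1.0, -4.7]
opening: 0.0188
```

Request:
step_arm --deltas '[[[0,0,0.08],0,0],[[0,0,0.08],0,0],[[0,0,0.08],0,0],[[0,0,0],0,0],[[0,0,0],0,0]]'

```text
time: 59.0
ee_pos: [0.5289, -0.3354, 0.1254]
tool_rot: [0.669, 0.743, -0.0, 0.001]
wrist_force: [-1.7, 0.9, 1.7]
opening: 0.0185
```

Request:
step_arm --deltas '[[[0.04,-0.03,0],0,0],[[0,0,0.04],0,0],[[0,0,0],0,0]]'

```text
time: 59.25
ee_pos: [0.5287, -0.3352, 0.1253]
tool_rot: [0.669, 0.743, -0.0, 0.002]
wrist_force: [0.5, -0.0, 5.1]
opening: 0.0187
```

Request:
step_arm --deltas '[[[0.02,-0.02,0.04],0,0],[[0,0,0.02],0,0],[[0,0,0],0,0]]'

```text
time: 59.5
ee_pos: [0.5286, -0.3351, 0.1252]
tool_rot: [0.669, 0.743, 0.0, 0.004]
wrist_force: [-0.4, -0.3, 9.4]
opening: 0.0184
```

Request:
step_arm --deltas '[[[0,0,-0.25],0,0],[[0,0,0],0,0],[[0,0,0],0,0]]'

```text
time: 59.75
ee_pos: [0.5266, -0.3332, 0.1277]
tool_rot: [0.669, 0.743, 0.0, -0.001]
wrist_force: [0.3, -0.8, -4.5]
opening: 0.0185
```

Run:
```python
from h import *
for i in range(3): plan(.5276,-.3338,.125,96); eyes.snapshot("top")
```

```text
t 59.75 pos [ 0.5266 -0.3332  0.1277] phi 95.97 open 0.0185 F [ 0.3 -0.8 -4.5] T [-0.04  0.01  0.04] tilt 0.09
turn units -0.01 (q6->46 + dq1)  shift units [-0.02  0.03  0.09]  max 0.1 rows
t 59.80 pos [ 0.5263 -0.333   0.1271] phi 95.97 open 0.0186 F [ 0.5  0.4 -4.2] T [ 0.02  0.   -0.01] tilt 0.15
turn units -0.01 (q6->46 + dq1)  shift units [-0.03  0.04  0.07]  max 0.1 rows
t 59.85 pos [ 0.5261 -0.3329  0.1268] phi 95.96 open 0.0187 F [-1.4 -0.1 -4.1] T [-0.05  0.04  0.01] tilt 0.18
turn units -0.01 (q6->46 + dq1)  shift units [-0.03  0.05  0.06]  max 0.1 rows
```

Request:
step_arm --deltas '[[[-0.01,0.02,0.1],0,0],[[0,0,0.1],0,0],[[0,0,0.05],0,0],[[0,0,0],0,0],[[0,0,0],0,0]]'

```text
time: 60.32
ee_pos: [0.5273, -0.3336, 0.1206]
tool_rot: [0.669, 0.743, -0.0, -0.0]
wrist_force: [0.9, -0.1, -4.4]
opening: 0.0185
```

In. Continue down with light seating.

Request:
step_arm --deltas '[[[0,0,0.12],0,0],[[0,0,0.12],0,0],[[0,0,0.12],0,0],[[0,0,0.1],0,0],[[0,0,0],0,0],[[0,0,0],0,0]]'

```text
time: 60.82
ee_pos: [0.5274, -0.3336, 0.1067]
tool_rot: [0.669, 0.743, 0.0, -0.0]
wrist_force: [-0.3, 0.2, -4.0]
opening: 0.0186
```

Request:
step_arm --deltas '[[[0,0,0.07],0,0],[[0,0,0.07],0,0],[[0,0,0.05],0,0],[[0,0,0],0,0],[[0,0,0],0,0]]'

```text
time: 61.23
ee_pos: [0.5275, -0.3337, 0.1013]
tool_rot: [0.669, 0.743, 0.0, -0.0]
wrist_force: [-0.5, -0.8, -4.2]
opening: 0.0185
```

Request:
step_arm --deltas '[[[0,0,0.04],0,0],[[0,0,0.03],0,0],[[0,0,0],0,0],[[0,0,0],0,0]]'

```text
time: 61.57
ee_pos: [0.5276, -0.3339, 0.1005]
tool_rot: [0.669, 0.743, -0.0, 0.0]
wrist_force: [-2.4, 1.0, 1.3]
opening: 0.0184
```

Request:
step_arm --deltas '[[[0,0,0],0.4,0],[[0,0,0],0.4,0],[[0,0,0],0.4,0],[[0,0,0],0.4,0],[[0,0,0],0.4,0],[[0,0,0],0.4,0],[[0,0,0],0,0]]'

```text
time: 62.15
ee_pos: [0.5267, -0.3348, 0.1005]
tool_rot: [0.758, 0.653, -0.001, 0.0]
wrist_force: [-4.8, -0.7, 2.0]
opening: 0.0185
```

Run:
```python
from h import *
for i in range(2): plan(.5276,-.3338,.125,78); eyes.snapshot("top")
```

```text
t 62.15 pos [ 0.5267 -0.3348  0.1005] phi 81.49 open 0.0185 F [-4.8 -0.7  2. ] T [-0.14  1.31  0.04] tilt 0.16
turn units 0.58 (q6->63 + dq1)  shift units [ 0.04  0.02 -0.82]  max 0.8 rows
t 62.20 pos [ 0.5267 -0.3348  0.1005] phi 81.58 open 0.0186 F [-4.7 -1.3  2.6] T [-0.17  1.48  0.01] tilt 0.15
turn units 0.60 (q6->63 + dq1)  shift units [ 0.04  0.02 -0.82]  max 0.8 rows
```

Request:
step_arm --deltas '[[[0,-0.03,0],0.25,0],[[0,0,0],0.25,0],[[0,0,0],0.25,0],[[0,0,0],0,0],[[0,0,0],0,0]]'

```text
time: 62.67
ee_pos: [0.5264, -0.3345, 0.1005]
tool_rot: [0.782, 0.624, -0.001, 0.001]
wrist_force: [-4.5, -1.6, 5.1]
opening: 0.0187
```

Run:
```python
from h import *
for i in range(2): plan(.5276,-.3338,.125,78); eyes.snapshot("top")
```

```text
t 62.67 pos [ 0.5264 -0.3345  0.1005] phi 77.16 open 0.0187 F [-4.5 -1.6  5.1] T [-0.21  1.46  0.39] tilt 0.12
turn units -0.14 (q6->63 + dq1)  shift units [ 0.03  0.04 -0.82]  max 0.8 rows
t 62.72 pos [ 0.5264 -0.3345  0.1005] phi 77.16 open 0.0183 F [-5.7 -1.   3.6] T [-0.17  1.46  0.33] tilt 0.12
turn units -0.14 (q6->63 + dq1)  shift units [ 0.03  0.04 -0.82]  max 0.8 rows
```

Request:
step_arm --deltas '[[[0,-0.04,0],0.3,0],[[0,0,0],0,0],[[0,0,0],0,0]]'

```text
time: 63.02
ee_pos: [0.5262, -0.3344, 0.1006]
tool_rot: [0.791, 0.612, -0.0, 0.002]
wrist_force: [-3.4, -2.2, 4.1]
opening: 0.0185
```

Run:
```python
from h import *
plan(.5276,-.3338,.125,78); c=eyes.snapshot("scene"); crop(c,150,200,200,240,14,"s35.png")
plan(.5276,-.3338,.125,78)
```

```text
t 63.02 pos [ 0.5262 -0.3344  0.1006] phi 75.43 open 0.0185 F [-3.4 -2.2  4.1] T [-0.54  0.94  1.02] tilt 0.18
turn units -0.43 (q6->63 + dq1)  shift units [ 0.03  0.04 -0.81]  max 0.8 rows
t 63.07 pos [ 0.5263 -0.3344  0.1006] phi 75.41 open 0.0191 F [-2.7 -3.6  3.9] T [-0.55  0.89  1.02] tilt 0.18
turn units -0.43 (q6->63 + dq1)  shift units [ 0.03  0.04 -0.81]  max 0.8 rows
```

View pics/s35.png

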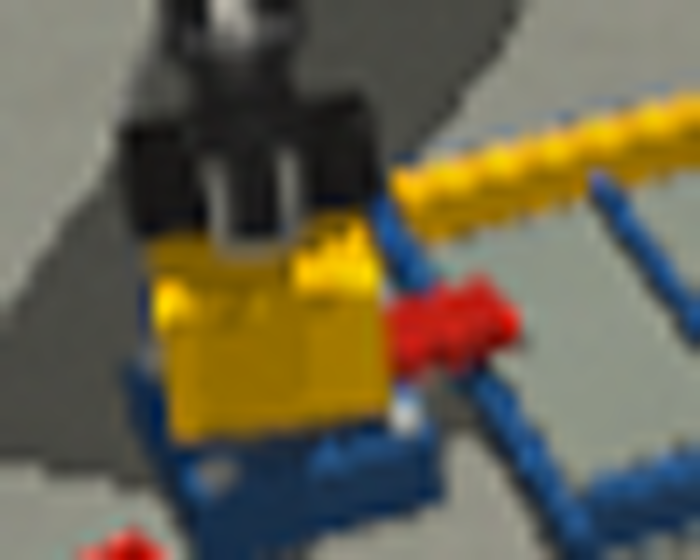

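Request:
step_arm --deltas '[[[0,-0.03,-0.05],-0.2,0],[[0,0,0],-0.1,0],[[0,0,0],0,0]]'

```text
time: 63.32
ee_pos: [0.526, -0.3343, 0.1006]
tool_rot: [0.782, 0.623, 0.001, 0.002]
wrist_force: [0.5, -5.0, -1.6]
opening: 0.0182
```

Run:
```python
from h import *
plan(.5276,-.3338,.125,78)
```

```text
t 63.32 pos [ 0.526  -0.3343  0.1006] phi 77.03 open 0.0182 F [ 0.5 -5.  -1.6] T [-1.09 -0.09  0.14] tilt 0.21
turn units -0.16 (q6->63 + dq1)  shift units [ 0.03  0.05 -0.81]  max 0.8 rows
```

Request:
step_arm --deltas '[[[0,0,-0.1],0,0],[[0,0,-0.15],0,0],[[0,0,-0.2],0,0],[[0,0,-0.2],0,0],[[0,0,-0.2],0,0],[[0,0,0],0,0]]'

```text
time: 63.82
ee_pos: [0.5258, -0.3339, 0.1242]
tool_rot: [0.783, 0.623, 0.001, 0.0]
wrist_force: [1.0, -4.2, -4.9]
opening: 0.0184
```

Run:
```python
from h import *
plan(.5276,-.3338,.125,78); c=eyes.snapshot("scene"); crop(c,150,200,200,240,14,"s36.png")
```

```text
t 63.82 pos [ 0.5258 -0.3339  0.1242] phi 77.00 open 0.0184 F [ 1.  -4.2 -4.9] T [-1.12 -0.47 -0.1 ] tilt 0.09
turn units -0.17 (q6->63 + dq1)  shift units [ 0.02  0.06 -0.03]  max 0.1 rows
```

View pics/s36.png

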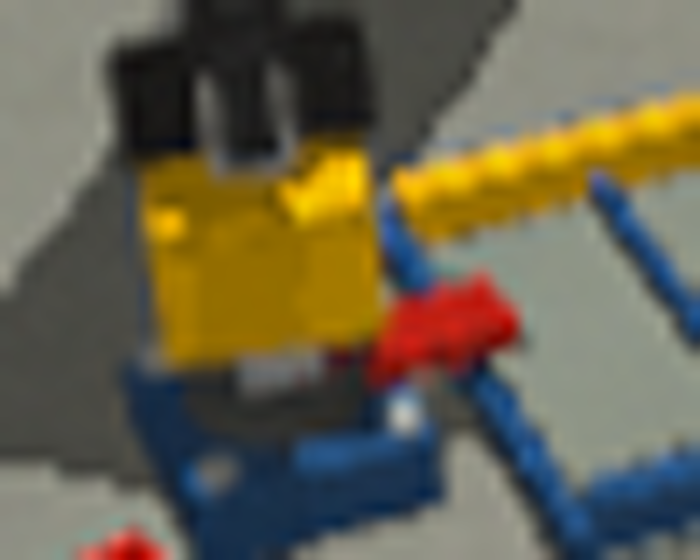

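Request:
step_arm --deltas '[[[-0.03,0,-0.05],0,0],[[0,0,-0.1],0,0],[[0,0,-0.2],0,0],[[0,0,-0.4],0,0],[[0,0,-0.6],0,0],[[0,0,-0.8],0,0],[[0,0,-0.4],0,0],[[0,0,0],0,0]]'

```text
time: 64.53
ee_pos: [0.5264, -0.3353, 0.2089]
tool_rot: [0.782, 0.623, 0.001, 0.004]
wrist_force: [0.8, -0.8, -2.6]
opening: 0.0185
```

Run:
```python
from h import *
plan(.460,.2716,.2); c=eyes.snapshot("scene"); crop(c,150,200,200,240,14,"s37.png")
im=c["img"].astype(int); b,g,r=im[...,0],im[...,1],im[...,2]
w=np.clip(r-np.maximum(b,g)-40,0,None).astype(float); m=np.zeros_like(w); m[216:230,170:188]=w[216:230,170:188]
P=np.argwhere(m>0); ww=m[P[:,0],P[:,1]]; W=np.array([ray(c,q,p,.045)[:2] for p,q in P])
mu=np.average(W,axis=0,weights=ww); e,v=np.linalg.eigh(np.cov((W-mu).T,aweights=ww)); print(mu,np.degrees(np.arctan2(v[1,1],v[0,1]))%180)
```

```text
t 64.53 pos [ 0.5264 -0.3353  0.2089] phi 77.07 open 0.0185 F [ 0.8 -0.8 -2.6] T [-0.03 -0.1  -0.02] tilt 0.53
turn units -0.00 (q6->64 + dq1)  shift units [19.22 -6.68  0.17]  max 19.2 rows
[ 0.54506697 -0.2949977 ] 94.81808081292453
```

View pics/s37.png

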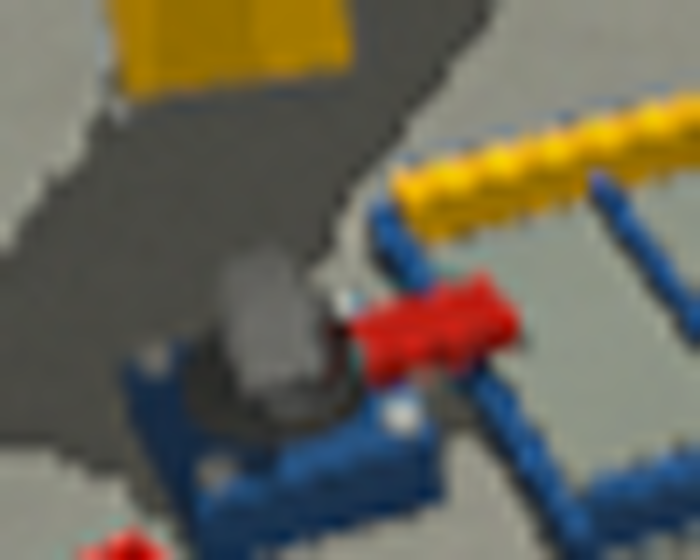

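Request:
step_arm --deltas '[[[0.96,-0.334,0],0,0],[[0.96,-0.334,0],0,0],[[0.96,-0.334,0],0,0],[[0.96,-0.334,0],0,0],[[0.96,-0.334,0],0,0],[[0.96,-0.334,0],0,0],[[0.96,-0.334,0],0,0],[[0.96,-0.334,0],0,0],[[0.96,-0.334,0],0,0],[[0.96,-0.334,0],0,0]]'

```text
time: 65.42
ee_pos: [0.4899, -0.0292, 0.2014]
tool_rot: [0.782, 0.623, -0.001, -0.001]
wrist_force: [0.9, 0.3, -3.9]
opening: 0.0188
```

Request:
step_arm --deltas '[[[0.96,-0.334,0],0,0],[[0.96,-0.334,0],0,0],[[0.96,-0.334,0],0,0],[[0.96,-0.334,0],0,0],[[0.96,-0.334,0],0,0],[[0.96,-0.334,0],0,0],[[0.96,-0.334,0],0,0],[[0.96,-0.334,0],0,0],[[0.96,-0.334,0],0,0],[[0.96,-0.334,0],0,0]]'

```text
time: 66.25
ee_pos: [0.4567, 0.2734, 0.2013]
tool_rot: [0.782, 0.623, -0.001, -0.0]
wrist_force: [0.9, -0.4, -4.3]
opening: 0.0182
```

Request:
step_arm --deltas '[[[0,0,0],0,0],[[0,0,0],0,0],[[0,0,0],0,0]]'

```text
time: 66.5
ee_pos: [0.4572, 0.2718, 0.2017]
tool_rot: [0.782, 0.623, -0.001, -0.0]
wrist_force: [-0.5, -0.7, -4.1]
opening: 0.0184
```

Run:
```python
from h import *
plan(.460,.2716,.08)
s=eyes.snapshot("top"); crop(s,330,390,180,230,10,"t38c.png")
im=s["img"].astype(int); b,g,r=im[...,0],im[...,1],im[...,2]
w=np.clip(r-np.maximum(b,g)-40,0,None).astype(float); m=np.zeros_like(w); m[194:215,348:376]=w[194:215,348:376]
P=np.argwhere(m>0); ww=m[P[:,0],P[:,1]]; W=np.array([ray(s,q,p,.045)[:2] for p,q in P])
mu=np.average(W,axis=0,weights=ww); e,v=np.linalg.eigh(np.cov((W-mu).T,aweights=ww)); print(mu,np.degrees(np.arctan2(v[1,1],v[0,1]))%180)
c=eyes.snapshot("scene"); crop(c,260,330,130,205,8,"s38.png")
```

```text
t 66.50 pos [0.4572 0.2718 0.2017] phi 77.10 open 0.0184 F [-0.5 -0.7 -4.1] T [-0.05  0.02  0.02] tilt 0.16
turn units -0.00 (q6->126 + dq1)  shift units [0.02 0.1  4.06]  max 4.1 rows
[ 0.52513344 -0.29424812] 86.77085229494838
```

View pics/t38c.png

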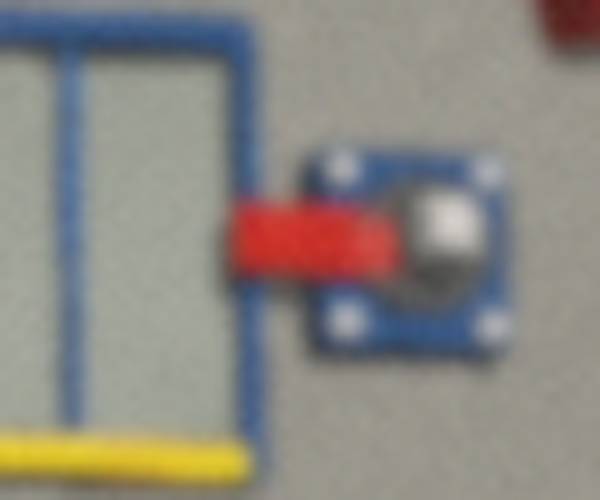

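View pics/s38.png

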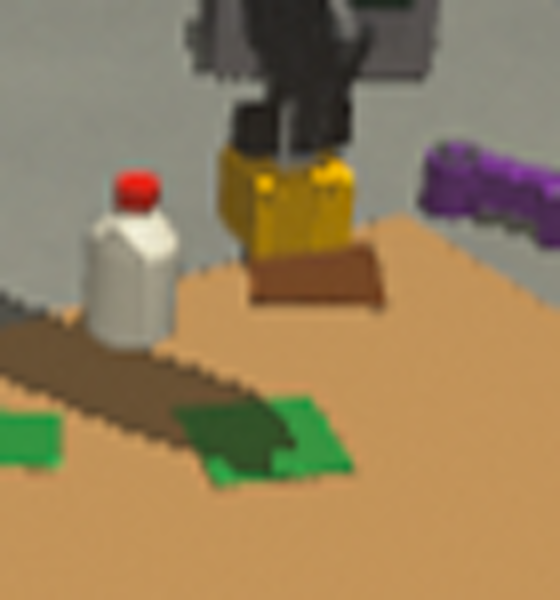

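Request:
step_arm --deltas '[[[0.02,0.09,0.5],0,0],[[0,0,0.8],0,0],[[0,0,0.8],0,0],[[0,0,0.8],0,0],[[0,0,0.6],0,0],[[0,0,0.4],0,0],[[0,0,0.2],0,0],[[0,0,0],0,0],[[0,0,0],0,0]]'

```text
time: 67.35
ee_pos: [0.4614, 0.272, 0.0807]
tool_rot: [0.782, 0.623, 0.0, 0.0]
wrist_force: [0.7, 0.0, -4.5]
opening: 0.0184
```

Request:
step_arm --deltas '[[[0,0,0.1],0,0],[[0,0,0.08],0,0],[[0,0,0.06],0,0],[[0,0,0],0,0],[[0,0,0],0,0]]'

```text
time: 67.77
ee_pos: [0.4609, 0.2723, 0.073]
tool_rot: [0.782, 0.623, 0.0, 0.0]
wrist_force: [0.0, 0.5, -4.2]
opening: 0.0184
```

Request:
step_arm --deltas '[[[0,0,0.06],0,0],[[0,0,0.05],0,0],[[0,0,0.03],0,0],[[0,0,0],0,0],[[0,0,0],0,0]]'

```text
time: 68.18
ee_pos: [0.4607, 0.2722, 0.0685]
tool_rot: [0.782, 0.623, -0.0, -0.0]
wrist_force: [-0.2, -0.5, -4.6]
opening: 0.0186
```

Request:
step_arm --deltas '[[[0,0,0.03],0,0],[[0,0,0],0,0],[[0,0,0],0,0]]'

```text
time: 68.43
ee_pos: [0.4609, 0.2722, 0.0684]
tool_rot: [0.782, 0.623, 0.0, 0.0]
wrist_force: [-1.3, 0.1, 1.1]
opening: 0.0188
```

Request:
step_arm --deltas '[[[0,0,0],0,45],[[0,0,0],0,45],[[0,0,0],0,45],[[0,0,0],0,45],[[0,0,-0.3],0,45],[[0,0,-0.7],0,45],[[0,0,-0.9],0,45],[[0,0,-0.9],0,45],[[0,0,-0.9],0,45],[[0,0,-0.9],0,45]]'

```text
time: 69.27
ee_pos: [0.4608, 0.2722, 0.2079]
tool_rot: [0.782, 0.623, 0.001, 0.0]
wrist_force: [0.5, 0.6, 0.4]
opening: 0.0381
```

Request:
step_arm --deltas '[[[0.6,-0.7,0],0,45],[[0.6,-0.7,0],0,45],[[0.6,-0.7,0],0,45],[[0.6,-0.7,0],0,45],[[0.6,-0.7,0],0,45],[[0.6,-0.7,0],0,45],[[0.6,-0.7,0],0,45],[[0,0,0],0,45],[[0,0,0],0,45]]'

```text
time: 70.02
ee_pos: [0.345, 0.4289, 0.2064]
tool_rot: [0.781, 0.624, 0.0, 0.0]
wrist_force: [-0.1, -0.4, 0.7]
opening: 0.0385
```

Run:
```python
from h import *
plan(.459,.272,.085)
c=eyes.snapshot("scene"); crop(c,145,345,130,250,4,"s40.png")
s=eyes.snapshot("top"); crop(s,80,400,120,290,2.5,"t40.png"); crop(s,165,385,175,255,3.6,"t40b.png")
```

```text
t 70.02 pos [0.345  0.4289 0.2064] phi 77.23 open 0.0385 F [-0.1 -0.4  0.7] T [0.01 0.01 0.01] tilt 0.05
turn units -0.00 (q6->147 + dq1)  shift units [-4.26  4.86  4.05]  max 4.9 rows
```

View pics/s40.png

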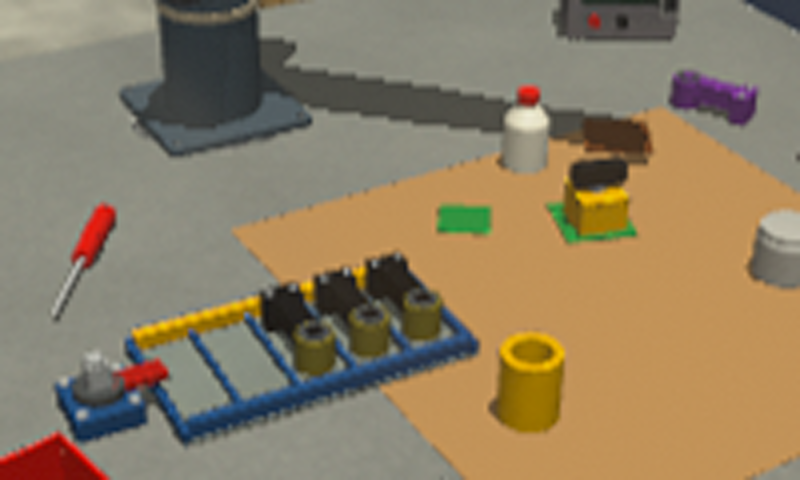

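View pics/t40.png

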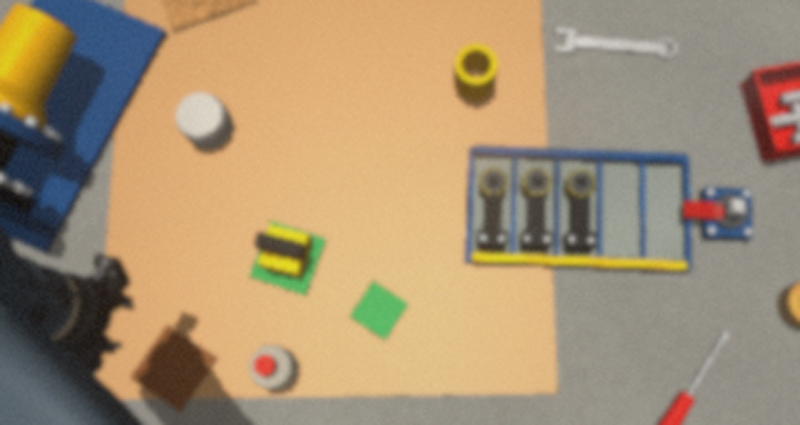

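View pics/t40b.png

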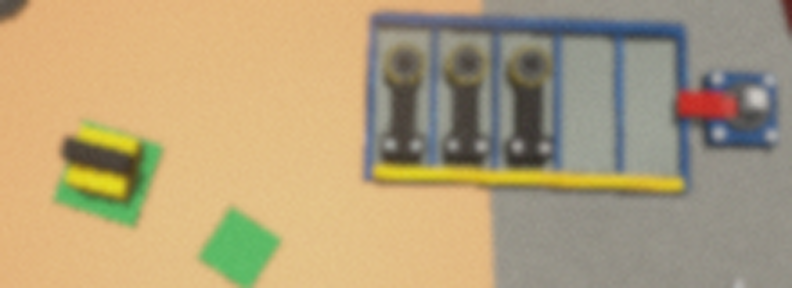

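```bash
python3 -c "
from plant import arm
print(arm.finish_job())"
```

```text
the job is handed in; nothing more can be done
None
```

I handed the job in at about 70 s with everything done as asked, though the lock needed a second turn with the key.

- **Arms:** the three loose reaction arms are in three neighbouring slots, at tray y = +120, +60 and 0. They lie flat and right way up, with the black feet at the yellow rail. I left the purple look-alike and the arms on the drums alone.
- **Lock:** on the first turn the catch reached its stop, but it swung back about 8° as I turned the key back and took it off. By then I had already parked the key, so I fetched it and fitted it fully down again. I turned it to the stop (about 1 N m of resistance) and lifted it off with slight clockwise pressure. The last pictures show the catch square across the tray wall, at 87° by measurement against about 88° for the housing.
- **Key:** it stands upright on the larger green pad. I judged its position there from the gripper's position and the pictures, not by measuring the key itself.

**Checks:** the final pictures from both cameras agree and show no bystander moved. The arm is clear of everything. The highest wrist force I saw was about 13 N, well under the 120 N limit. Early on, the two cameras disagreed by up to 6 mm on where things were, so I averaged them for the arms and set the key over the lock by feel.

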